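# Turn the weld blank over on its rest

## Robot

A 7-joint arm with a two-finger parallel gripper is mounted at the origin on the work surface. World frame = base frame: x ahead of the robot, y to its left, z up, the work surface at z = 0. Lengths are in m, angles in rad, forces in N, time in s.
With the tool pointing down it reaches from about 0.4 to 0.85 m from the base axis. Payload 10.4 kg.
Tool frame: the origin (TCP) lies between the finger pads; the fingertips stand manip.tip_extent ahead of it and the grasp point (between the pads) lies 6 mm ahead of it (manip.tip_extent is the distance from the TCP to the fingertips, in m); z points along the fingers, y is the line along which they close (so a half turn about z gives the same grasp; the last joint's range is limited). The gripper opens to 85 mm and grips with 20 to 120 N. Pads are 22 mm wide; open, the fingers measure 114 mm over their backs; the gripper's body (76 mm by 85 mm) begins 54 mm behind the grasp point. The pads swing forward as they close: fully open they stand 13 mm farther back than shut.
Start: joints at [-1.231, 0.332, -0.065, 1.46, 0.022, 1.35, -0.088], TCP at [0.222, 0.584, 0.256] pointing down, gripper open.
Joint ranges: [-2.6, 2.6], [-0.5, 2.12], [-1.47, 1.34], [0.16, 2.42], [-1.27, 4.41], [0.06, 2.06], [-2.6, 2.6]. Speed limits (rad/s): [2.22, 2.22, 2.79, 2.79, 3.14, 3.14, 3.14].

## Interface

Orientations are given as a unit quaternion [x, y, z, w].
In Python, from workcell import get_obs, optics, workorder, manip gives the robot as it stands.
- The arm moves only by the tool jog_arm, never from a script. Its argument "increments" is a list of rows, each a list of 7 numbers: the shift along the tool's x, y, z in m, then the turn, a rotation vector about the tool's x, y, z in rad, then the opening, from -1 (shut) to 1 (fully open). A call has 1 to 5 rows; each row is the pose to reach, as a shift and turn from the pose commanded when the call began, along the tool's axes at that moment; what a row does not reach only later rows make up. A row lasts 1/12 s, in which the tool goes at most 41.7 mm and 7.16 degrees, less where a joint would pass 70% of its speed; a pose out of reach is approached as far as the arm can. A call with a gripper value outside its range is refused whole. The fingers move at their own pace and stop on an object; "grip_force" is the grip in N (left out, the last holds). Time passes only in rows, so rows that repeat a pose let the fingers close. It gives the time, the measured TCP pose, the force, the opening and the grip force at its end, in the units of the state.
- get_obs(): the state, without advancing time (a new reading comes with each control period).
- optics.camera(name): name is "scene" or "top" or "wrist"; returns a dict with "color" (384x512x3 uint8, red, green, blue), "depth" (384x512 float32, m along the optical axis (not along the pixel's ray), 0 where there is no reading), "K" (3x3 intrinsics, pixels), "k1" (the pictures are not rectified: a ray, as slopes to the right and down, at radius r is drawn at 1 + k1 r^2 times it, then the intrinsics apply), "R" (3x3) and "t" (3): a world point X has camera coordinates R X + t. Camera axes: x right, y down, z forward; pixel columns grow to the right and rows downward; lengths in m; the calibration is good to about 2 mm. A picture is of the moment at which its call begins.
- workorder.hand_in(): hands the job in; it is judged then, once.
The state is a dict: "clock": time; "joint_pos": joint angles; "joint_velocities": joint speeds; "tau": joint torques, N m; "position": TCP position; "ee_rot": TCP orientation; "ft_force": force on the tool from outside, world axes, zero at the start; "torque": the same for the moment, N m; "grip_width": opening from 0.0 (shut) to 1.0 (fully open); "grasp_force": force on a finger pad.
Only numpy, scipy, OpenCV 4.12 (cv2) and the standard library are available. Lean on these libraries where they do the work, as an engineer would, in place of code of your own. Each camera call takes 0.05 s, during which the arm holds its last target. There are 200 camera calls.

## Task

The aluminium blank on the sloping green rest shows its blue film, and a file has been left lying on it. First stand the file blade down in the yellow tool cup, then turn the blank over so that the bare face with the copper weld pads shows, and set it back on the rest as it was: long edge down on the ledge, flat against the back, square and centred side to side. Leave everything else on the bench alone.

Things in the scene. Friction and masses are not known exactly. Their poses are not given: they have to be found in the camera images.
- rest: green sloping rest bolted to the bench, 150 mm wide. Origin: on the bench under its middle; z up, y along its width, x horizontal, down the slope, away from the robot and to its left. Its back plate slopes 55 deg to the horizontal: down-slope d = (cos55, 0, -sin55), outward normal n = (sin55, 0, cos55) here. Never moves.
- blank: aluminium plate 110 (x) x 140 (y) x 8 mm (z), 0.25 to 0.43 kg, origin at its centre. +z face blue film; -z face bare with four flush copper discs. It starts with a 140 mm edge on the ledge, flat against the back: x down the slope, z out of it, y as the rest's y, up to 10 mm off the middle along y. Held by its weight only.
- file: flat file 190 mm long, 0.185 kg. Origin: middle of the blade's tip end; z from tip to handle. Dark blade 8 (x) x 20 (y) x 118 mm; orange handle 20 (x) x 24 mm (y), z 0.118 to 0.190; centre of mass at z 0.078. It starts lying up the slope on the film, tip on the ledge, x out of the slope, handle beyond the blank's upper edge, up to 30 mm off the middle.
- file_handle (a point): middle of the file's orange handle (z = 0.154 on the file)
- cup: yellow round tool cup on a dark foot disc of radius 42 mm, bolted down; outer radius 31 mm, inner radius 27 mm, rim 106 mm above the bench. Origin: centre of its foot on the bench, z up. It stands to the robot's left or right, in one of three places shared with the tin and the jar
- cup_floor (a point): centre of the cup's inner floor, 12 mm above the bench
- cup_mouth (a point): centre of the cup's mouth, 106 mm above the bench
- tin: closed tin with red label, radius 36, height 100 mm; origin under its middle; bystander, leave it alone
- jar: amber jar, radius 32, height 90 mm; origin under its middle; bystander
- snips: tin snips lying flat, red handles, about 230 mm long, 16 mm high; bystander
- spool: copper-coloured spool, radius 45, height 40 mm; bystander
- tray: blue open tray 120 x 160 x 35 mm; bystander
- square: try square lying flat, 150 mm blade, 16 mm high; bystander
- hammer: hammer lying flat; bystander
- rest_corner (a point): on the rest at (0.030, 0, 0.055): middle of the corner where back plate and ledge meet (axes as the rest). The back plate, 6 mm thick, reaches only 62 mm up the slope from here, so the blank's upper 48 mm has nothing behind it. The ledge stands square to it, 34 mm deep along n, then an 8 mm high lip.
- seat (a point): where the blank's centre belongs when seated, either face out: (0.0017, 0, 0.1023) in the rest's frame, 55 mm up the slope from the corner and 4 mm out of it (axes as the rest)

How it is judged:
On the way, in this order (a step that is already met when the one before it is completed fails the run):
1. the file stands released in the cup, blade down, while the blank still waits film side out (horizontal distance between file and cup_floor below 0.03 m and height (world z) of file below 0.035 m and angle between file's own z axis and vertical below 0.5 rad and contact force between the fingers and file below 0.2 N and angle between blank's own z axis and vertical below 1.2 rad), for 0.2 s.
2. the blank is turned over (angle between blank's own z axis and vertical above 1.9 rad), for 0.1 s.
At the end, for the whole second after the job is handed in: File blade down in the cup: tip within 30 mm of its axis, under 35 mm above the bench, lean under 0.5 rad. Blank on the ledge, bare face out, flat to the back and square within 0.12 rad, centre within 10 mm of its place (20 mm sideways of the middle). Both at rest (horizontal distance between file and cup_floor below 0.03 m and height (world z) of file below 0.035 m and angle between file's own z axis and vertical below 0.5 rad and angle between blank's own z axis and vertical between 2.062 and 2.302 rad and angle between the y axis of blank and the y axis of rest, either way round below 0.12 rad and x of blank in the frame of rest between -0.0083 and 0.0117 m and z of blank in the frame of rest between 0.0923 and 0.1123 m and y of blank in the frame of rest between -0.02 and 0.02 m and linear speed of each of blank, file below 0.02 m/s); the robot touches nothing.
It fails at once if another thing on the bench is moved by more than 30 mm (distance of any of tin, jar, snips, spool, tray, square, hammer from where it was at the start of the episode above 0.03 m).
It also fails if it takes over 54 s, if anything falls off the work surface, if the arm or the gripper's body presses on something with over 40 N, if the wrist force passes 120 N, or if a joint passes its speed limit or range.

## Working session

There is one attempt and no reset: what is moved stays moved. The work goes in short steps, Python scripts to look and compute and a tool call to move; the robot and the scene stay as the last step left them, time stands still between calls to the robot, and variables do not carry over. Pictures are saved under pics/ and viewed, at most 10 in all, crops included, and the job is handed in when it is done.

Besides the shell and the picture viewer there is one more tool, called after "Call:" by a JSON object that holds its "op" and its "data". jog_arm: Moves the arm, as the interface text tells. Its arguments: {"type":"object","properties":{"increments":{"type":"array"},"grip_force":{"type":"number"}},"required":["increments"]}

```bash
ls; mkdir -p pics; cat > h.py <<'E'
import numpy as np, cv2
from scipy.spatial.transform import Rotation as Ro
from workcell import get_obs, optics, workorder, manip
def cast(c,u,v):
    "ray origin and directions (z=1 in camera) in world for pixels"
    p=np.stack([np.atleast_1d(u),np.atleast_1d(v)],-1).astype(float)[:,None]
    d=cv2.undistortPoints(p,c['K'],np.array([c['k1'],0,0,0.]))[:,0]
    d=np.c_[d,np.ones(len(d))]@c['R']
    return -c['R'].T@c['t'],d
def pts(c,u,v):
    o,d=cast(c,u,v); z=c['depth'][np.atleast_1d(v).astype(int),np.atleast_1d(u).astype(int)]
    return (o+d*z[:,None])[z>0]
def save(c,n,crop=None):
    im=c['color'][...,::-1]
    cv2.imwrite('pics/'+n,im)
E
python3 - <<'E'
from h import *
print(get_obs(),manip.tip_extent)
a=optics.camera('scene');b=optics.camera('top')
save(a,'s0.png');save(b,'t0.png')
for c in(a,b):print(c['K'],c['k1'],-c['R'].T@c['t'])
E
```

```text
pics
{'clock': 0.0, 'joint_pos': array([-1.23060136,  0.33288519, -0.06471486,  1.46090427,  0.02162655,
        1.34988728, -0.08851032]), 'joint_velocities': array([ 1.16570803e-03, -1.10889687e-03,  1.10420083e-03, -1.65893512e-04,
        2.51272582e-03, -6.88158989e-05,  2.22280569e-04]), 'tau': array([ 4.09346258e-04, -6.25444293e+01,  4.93446412e-02, -3.91611242e+01,
        1.62031059e-02,  9.70741734e-03, -4.95814299e-05]), 'position': array([0.2216936 , 0.58401779, 0.25552532]), 'ee_rot': array([ 1.80389623e-01,  9.83594989e-01, -6.88671284e-04, -8.39502311e-05]), 'ft_force': array([0.13738447, 0.65284409, 0.52460849]), 'torque': array([-0.01365856,  0.00288599,  0.01588708]), 'grasp_force': 0.0, 'grip_width': 1.0021038087689267} 0.025
[[403.06397534   0.         256.74283502]
 [  0.         403.06397534 190.92534564]
 [  0.           0.           1.        ]] 0.006934140002506565 [1.02734929 0.59549445 1.0965841 ]
[[464.15403762   0.         248.55731799]
 [  0.         464.15403762 190.49138616]
 [  0.           0.           1.        ]] 0.038458972944077255 [ 3.61473117e-01 -4.54005313e-04  1.75364893e+00]
```

View pics/s0.png

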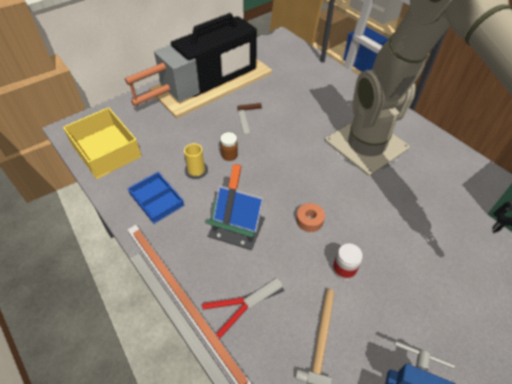

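View pics/t0.png

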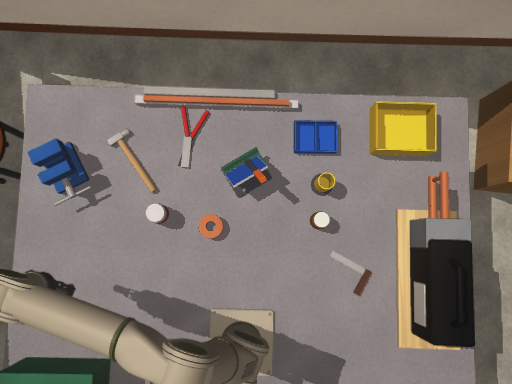

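The scene view shows the rest with blank at (237,212), the file handle at (235,178), the cup at (195,160), the jar at (229,146) and the tin at (348,260). The top view shows the rest at (246,172), the handle at (260,176) and the cup at (325,182).

```bash
cat >> h.py <<'E'
def hsv(c): return cv2.cvtColor(c['color'],cv2.COLOR_RGB2HSV).astype(int)
def mask(c,lo,hi,box):
    m=cv2.inRange(hsv(c).astype(np.uint8),np.array(lo,np.uint8),np.array(hi,np.uint8)); k=np.zeros_like(m); k[box[1]:box[3],box[0]:box[2]]=1
    return m*k
def inter(c,d,u,v,u2,v2):
    "two-view triangulation"
    o1,a=cast(c,u,v);o2,b=cast(d,u2,v2);a=a[0];b=b[0]
    s=np.linalg.lstsq(np.c_[a,-b],o2-o1,rcond=None)[0]
    p,q=o1+a*s[0],o2+b*s[1]; return (p+q)/2,np.linalg.norm(p-q)
E
python3 - <<'E'
from h import *
a=optics.camera('scene');b=optics.camera('top')
np.set_printoptions(precision=4,suppress=True)
H={}
for n,lo,hi,ba,bb in [('film',(100,120,60),(125,255,255),(205,180,270,240),(215,145,275,200)),
  ('handle',(3,150,120),(14,255,255),(222,160,248,192),(250,165,272,185)),
  ('cup',(20,130,90),(32,255,255),(180,138,210,180),(310,168,340,196)),
  ('green',(55,60,30),(90,255,255),(200,180,270,250),(215,140,275,200))]:
    cs=[]
    for c,bx in((a,ba),(b,bb)):
        m=mask(c,lo,hi,bx); v,u=np.nonzero(m); P=pts(c,u,v)
        cs+= [u.mean(),v.mean()]
        print(n,len(u),u.mean(),v.mean(),'med',np.median(P,0),'min',np.percentile(P,3,axis=0),'max',np.percentile(P,97,axis=0))
        mm=P.mean(0);w,V=np.linalg.eigh(np.cov((P-mm).T));print('  axes',V[:,0],V[:,2],np.sqrt(w))
    print(n,'tri',inter(a,b,*cs))
# enlarged crops
x=cv2.resize(a['color'][130:250,180:280,::-1],None,fx=5,fy=5,interpolation=2)
y=cv2.resize(b['color'][140:200,210:345,::-1],None,fx=5,fy=5,interpolation=2)
cv2.imwrite('pics/sc.png',x);cv2.imwrite('pics/tc.png',y)
E
```

```text
film 1108 238.7806859205776 209.23646209386283 med [0.6141 0.0122 0.1049] min [ 0.5721 -0.0536  0.0653] max [0.6643 0.0604 0.1435]
  axes [0.6897 0.4452 0.571 ] [ 0.5389 -0.8423  0.0058] [0.0024 0.0292 0.039 ]
film 421 243.51543942992873 170.61520190023754 med [0.613  0.0128 0.1048] min [ 0.5704 -0.0569  0.0639] max [0.6661 0.0629 0.1441]
  axes [0.6923 0.4395 0.5724] [ 0.541  -0.841  -0.0086] [0.0019 0.0304 0.04  ]
film tri (array([0.615 , 0.0076, 0.1044]), np.float64(0.0006046664398910018))
handle 181 234.4585635359116 176.4972375690608 med [ 0.5915 -0.0421  0.1932] min [ 0.5718 -0.0565  0.1671] max [ 0.6112 -0.0274  0.2213]
  axes [0.5887 0.5802 0.5629] [-0.4941 -0.2929  0.8186] [0.0028 0.0065 0.0208]
handle 101 259.51485148514854 175.54455445544554 med [ 0.5837 -0.0484  0.207 ] min [ 0.564  -0.0652  0.1655] max [ 0.6083 -0.0287  0.2242]
  axes [-0.6113 -0.4541 -0.6481] [-0.5382 -0.3619  0.7612] [0.0049 0.0067 0.0242]
handle tri (array([ 0.5872, -0.0479,  0.1859]), np.float64(0.0005174674917844134))
cup 475 194.18736842105264 159.27789473684211 med [ 0.5939 -0.271   0.0727] min [ 
[... 237 characters left out ...]
038] max [ 0.6154 -0.2594  0.1086]
  axes [0.7911 0.6116 0.0071] [-0.1046  0.124   0.9868] [0.0162 0.0203 0.0384]
cup tri (array([ 0.5889, -0.2911,  0.0556]), np.float64(0.0009531915746287564))
green 284 228.74295774647888 225.76760563380282 med [0.6637 0.0212 0.0783] min [ 0.6224 -0.0601  0.0122] max [0.7025 0.0851 0.0884]
  axes [ 0.8184  0.3608 -0.4472] [-0.4036  0.9149 -0.0004] [0.0123 0.0207 0.047 ]
green 307 241.05863192182412 160.12052117263843 med [0.6586 0.0217 0.0704] min [ 0.6185 -0.0583  0.0576] max [0.6981 0.0825 0.0893]
  axes [-0.1961 -0.0793  0.9774] [-0.4665  0.8842 -0.0219] [0.0095 0.0112 0.0457]
green tri (array([0.6603, 0.0172, 0.0673]), np.float64(0.0027316141578763407))
```

View pics/sc.png

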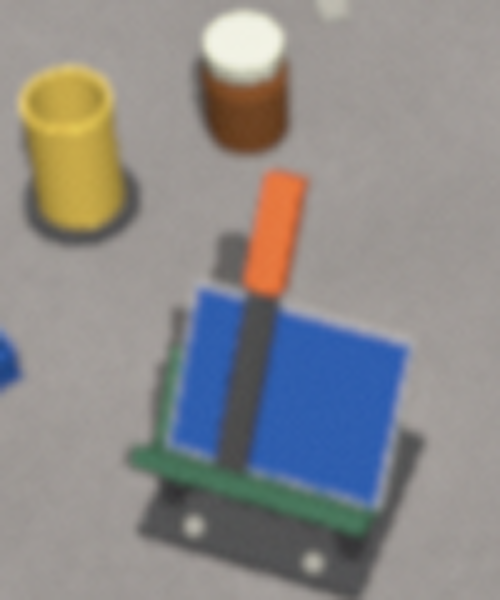

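The crop shows the file lying up the slope left of the blank's middle (as seen from the front), its handle free above the upper edge; nothing stands between it and the cup.

```bash
cat > fr.py <<'E'
from h import *
np.set_printoptions(precision=4,suppress=True)
a=optics.camera('scene');b=optics.camera('top')
N=[]
F=[]
for c,bx in((a,(205,180,270,240)),(b,(215,145,275,200))):
    m=cv2.erode(mask(c,(100,120,60),(125,255,255),bx),np.ones((3,3)));v,u=np.nonzero(m);F.append(pts(c,u,v))
P=np.vstack([F[0],F[1]]);w,V=np.linalg.eigh(np.cov((P-P.mean(0)).T));n=V[:,0]*np.sign(V[2,0])
print('n',n,'yaw',np.degrees(np.arctan2(n[1],n[0])),'slope',np.degrees(np.arcsin(n[0:2]@n[0:2])**.5))
yaw=np.arctan2(n[1],n[0]); Rr=Ro.from_euler('z',yaw).as_matrix();s,co=np.sin(np.radians(55)),np.cos(np.radians(55))
B=Rr@np.array([[co,0,s],[0,1,0],[-s,0,co]])  # columns d,y,n
for c,bx,lab in((a,(205,180,270,240),'s'),(b,(215,145,275,200),'t')):
    off=np.median(P@B[:,2])
    for nm,lo,hi in(('film',(100,120,60),(125,255,255)),('green',(55,60,30),(90,255,255)),('handle',(3,150,120),(14,255,255)),('blade',(0,0,0),(180,120,75))):
        bb=bx if nm!='handle' else ((222,160,248,192) if lab=='s' else (250,165,272,185))
        if nm=='blade': bb=(221,189,240,224) if lab=='s' else (225,160,262,180)
        m=mask(c,lo,hi,bb);v,u=np.nonzero(m);Q=pts(c,u,v)@B
        if nm=='film':
            k=cv2.minAreaRect(np.float32(Q[:,:2]*1000));print(lab,'film rect',k)
        print(lab,nm,len(u),'med',np.median(Q,0),np.percentile(Q,2,axis=0),np.percentile(Q,98,axis=0))
print('B',B,yaw)
E
python3 fr.py
```

```text
n [0.6929 0.438  0.5727] yaw 32.296203429577844 slope 49.18312774677112
s film rect ((216.0209503173828, -328.7677307128906), (102.76859283447266, 133.18704223632812), 0.2600063383579254)
s film 1111 med [ 0.2149 -0.3174  0.4899] [ 0.1671 -0.3917  0.4855] [ 0.2641 -0.2651  0.4952]
s green 284 med [ 0.267  -0.3395  0.5184] [ 0.224  -0.4065  0.4528] [ 0.3054 -0.2606  0.5242]
s handle 182 med [ 0.1148 -0.3512  0.5031] [ 0.0805 -0.3628  0.4933] [ 0.1487 -0.3421  0.5078]
s blade 13 med [ 0.2457 -0.3487  0.498 ] [ 0.2022 -0.3547  0.4951] [ 0.2642 -0.3471  0.5023]
t film rect ((216.75152587890625, -327.2238464355469), (118.46512603759766, 132.91551208496094), 0.44250667095184326)
t film 421 med [ 0.2132 -0.3164  0.4894] [ 0.1665 -0.392   0.4861] [ 0.2667 -0.2632  0.4931]
t green 307 med [ 0.2683 -0.335   0.5046] [ 0.2273 -0.4059  0.4798] [ 0.2773 -0.2621  0.5211]
t handle 101 med [ 0.0979 -0.352   0.5018] [ 0.0757 -0.3634  0.4863] [ 0.1493 -0.3414  0.5057]
t blade 152 med [ 0.2626 -0.3463  0.4975] [ 0.1669 -0.3643  0.406 ] [ 0.2791 -0.2722  0.5102]
B [[ 0.4848 -0.5343  0.6924]
 [ 0.3065  0.8453  0.4377]
 [-0.8192  0.      0.5736]] 0.563675085740018
```

```bash
cat > plan.py <<'E'
from h import *
from scipy.spatial.transform import Slerp
np.set_printoptions(precision=4,suppress=True)
yaw=0.5637;s,co=np.sin(np.radians(55)),np.cos(np.radians(55))
B=Ro.from_euler('z',yaw).as_matrix()@np.array([[co,0,s],[0,1,0],[-s,0,co]])
d,y,n=B.T
def rot(z,yy): return np.c_[np.cross(yy,z),yy,z]
def W(q): return B@np.array(q)
RF=rot(d,-y)           # file grasp
def calls(wps,lin=.15,ang=30,start=None):
    "one target per jog call, in the tool axes at that call's start, rounded"
    o=get_obs(); p,R=start if start else (o['position'],Ro.from_quat(o['ee_rot']))
    for tp,tR in wps:
        tR=Ro.from_matrix(tR); rv=(R.inv()*tR).magnitude()
        k=max(1,int(np.ceil(max(np.linalg.norm(tp-p)/lin,np.degrees(rv)/ang))))
        sl=Slerp([0,1],Ro.concatenate([R,tR])); p0=p
        for i in range(1,k+1):
            q=p0+(tp-p0)*i/k; Q=sl(i/k)
            row=np.r_[np.round(R.inv().apply(q-p),3),np.round((R.inv()*Q).as_rotvec(),3)]
            print([float(x) for x in row],'->',q)
            p=p+R.apply(row[:3]); R=R*Ro.from_rotvec(row[3:])
        print('--')
    return p,R
def state():
    o=get_obs();print({k:np.round(o[k],3) for k in('clock','joint_pos','position','ee_rot','ft_force','grip_width','grasp_force')})
E
python3 - <<'E'
from plan import *
for nm,bx in(('scene',(180,138,210,180)),('top',(310,168,340,196))):
    c=optics.camera(nm);v,u=np.nonzero(mask(c,(20,130,90),(32,255,255),bx));P=pts(c,u,v);P=P[(P[:,2]>.1)&(P[:,2]<.112)]
    print(nm,cv2.minEnclosingCircle(np.float32(P[:,:2]*1000)),P.mean(0))
g=W([.1148,-.352,.4935])-.006*d
print(g)
calls([(g-.10*d+np.array([0,0,.03]),RF),(g,RF)])
E
```

```text
scene ((589.45751953125, -289.0778503417969), 31.504056930541992) [ 0.5924 -0.2808  0.1047]
top ((587.5198364257812, -288.16864013671875), 31.157630920410156) [ 0.5859 -0.2884  0.1053]
[ 0.5825 -0.0482  0.1939]
[-0.105, -0.102, -0.01, -0.134, 0.067, 0.427] -> [0.2842 0.4517 0.2662]
[-0.137, -0.046, -0.028, -0.135, 0.068, 0.426] -> [0.3467 0.3191 0.2761]
[-0.14, 0.018, -0.04, -0.134, 0.067, 0.426] -> [0.4091 0.1864 0.286 ]
[-0.117, 0.079, -0.042, -0.135, 0.067, 0.427] -> [0.4716 0.0538 0.2959]
[-0.069, 0.125, -0.034, -0.135, 0.067, 0.426] -> [ 0.5341 -0.0788  0.3059]
--
[-0.018, -0.0, 0.124, 0.001, 0.0, 0.0] -> [ 0.5825 -0.0482  0.1939]
--
```

Call:
{"op": "jog_arm", "data": {"increments": [[-0.105, -0.102, -0.01, -0.134, 0.067, 0.427, 1], [-0.105, -0.102, -0.01, -0.134, 0.067, 0.427, 1], [-0.105, -0.102, -0.01, -0.134, 0.067, 0.427, 1], [-0.105, -0.102, -0.01, -0.134, 0.067, 0.427, 1], [-0.105, -0.102, -0.01, -0.134, 0.067, 0.427, 1]]}}

```text
clock: 0.82
position: [0.2876, 0.4468, 0.2673]
ee_rot: [0.39, 0.918, 0.073, -0.02]
ft_force: [0.5, 1.3, 0.8]
grip_width: 1.005
grasp_force: 0.0
```

Call:
{"op": "jog_arm", "data": {"increments": [[-0.137, -0.046, -0.028, -0.135, 0.068, 0.426, 1], [-0.137, -0.046, -0.028, -0.135, 0.068, 0.426, 1], [-0.137, -0.046, -0.028, -0.135, 0.068, 0.426, 1], [-0.137, -0.046, -0.028, -0.135, 0.068, 0.426, 1], [-0.137, -0.046, -0.028, -0.135, 0.068, 0.426, 1]]}}

```text
clock: 1.23
position: [0.3496, 0.3147, 0.2767]
ee_rot: [0.572, 0.807, 0.141, -0.04]
ft_force: [0.4, 0.6, -0.6]
grip_width: 1.002
grasp_force: 0.0
```

Call:
{"op": "jog_arm", "data": {"increments": [[-0.14, 0.018, -0.04, -0.134, 0.067, 0.426, 1], [-0.14, 0.018, -0.04, -0.134, 0.067, 0.426, 1], [-0.14, 0.018, -0.04, -0.134, 0.067, 0.426, 1], [-0.14, 0.018, -0.04, -0.134, 0.067, 0.426, 1], [-0.14, 0.018, -0.04, -0.134, 0.067, 0.426, 1]]}}

```text
clock: 1.65
position: [0.4113, 0.1828, 0.2869]
ee_rot: [0.726, 0.655, 0.202, -0.058]
ft_force: [-0.1, -0.9, -1.1]
grip_width: 0.995
grasp_force: 0.0
```

Call:
{"op": "jog_arm", "data": {"increments": [[-0.117, 0.079, -0.042, -0.135, 0.067, 0.427, 1], [-0.117, 0.079, -0.042, -0.135, 0.067, 0.427, 1], [-0.117, 0.079, -0.042, -0.135, 0.067, 0.427, 1], [-0.117, 0.079, -0.042, -0.135, 0.067, 0.427, 1], [-0.117, 0.079, -0.042, -0.135, 0.067, 0.427, 1]]}}

```text
clock: 2.07
position: [0.4734, 0.0498, 0.2966]
ee_rot: [0.843, 0.47, 0.252, -0.072]
ft_force: [-0.1, 0.1, -0.7]
grip_width: 0.998
grasp_force: 0.0
```

Call:
{"op": "jog_arm", "data": {"increments": [[-0.069, 0.125, -0.034, -0.135, 0.067, 0.426, 1], [-0.069, 0.125, -0.034, -0.135, 0.067, 0.426, 1], [-0.069, 0.125, -0.034, -0.135, 0.067, 0.426, 1], [-0.069, 0.125, -0.034, -0.135, 0.067, 0.426, 1], [-0.069, 0.125, -0.034, -0.135, 0.067, 0.426, 1]]}}

```text
clock: 2.48
position: [0.5361, -0.0817, 0.3063]
ee_rot: [0.917, 0.262, 0.29, -0.082]
ft_force: [-0.3, 0.7, 0.0]
grip_width: 1.001
grasp_force: 0.0
```

```bash
python3 - <<'E'
from plan import *
state()
w=optics.camera('wrist');save(w,'w1.png')
g=W([.1148,-.352,.4935])-.006*d
calls([(g-.06*d,RF),(g,RF)],lin=.2)
v,u=np.nonzero(mask(w,(3,150,120),(14,255,255),(0,0,512,384)));P=pts(w,u,v)@B;print(len(u),np.median(P,0),np.percentile(P,2,axis=0),np.percentile(P,98,axis=0))
print(rot(d,-y).round(3), Ro.from_quat(get_obs()['ee_rot']).as_matrix().round(3))
E
```

```text
{'clock': np.float64(2.483), 'joint_pos': array([-0.524, -0.239,  0.757,  2.004, -0.342,  0.903, -0.601]), 'position': array([ 0.536, -0.082,  0.306]), 'ee_rot': array([ 0.917,  0.262,  0.29 , -0.082]), 'ft_force': array([-0.344,  0.738,  0.002]), 'grip_width': np.float64(1.001), 'grasp_force': np.float64(0.0)}
[-0.018, -0.001, 0.064, 0.002, 0.001, 0.0] -> [ 0.5534 -0.0666  0.2431]
--
[0.0, 0.0, 0.06, -0.0, -0.0, 0.0] -> [ 0.5825 -0.0482  0.1939]
--
1134 [ 0.0815 -0.3529  0.5023] [ 0.0788 -0.3641  0.4856] [ 0.1444 -0.342   0.5043]
[[ 0.692  0.534  0.485]
 [ 0.438 -0.845  0.306]
 [ 0.574 -0.    -0.819]] [[ 0.693  0.534  0.485]
 [ 0.438 -0.846  0.305]
 [ 0.573  0.001 -0.82 ]]
```

Call:
{"op": "jog_arm", "data": {"increments": [[-0.018, 0, 0.03, 0.002, 0.001, 0, 1], [-0.018, 0, 0.064, 0.002, 0.001, 0, 1], [-0.018, 0, 0.095, 0.002, 0.001, 0, 1], [-0.018, 0, 0.124, 0.002, 0.001, 0, 1], [-0.018, 0, 0.124, 0.002, 0.001, 0, 1]]}}

```text
clock: 2.95
position: [0.5816, -0.0425, 0.1878]
ee_rot: [0.916, 0.27, 0.284, -0.086]
ft_force: [-0.6, 1.6, -0.1]
grip_width: 0.998
grasp_force: 0.0
```

Call:
{"op": "jog_arm", "data": {"increments": [[0, 0, 0, 0, 0, 0, -1], [0, 0, 0, 0, 0, 0, -1], [0, 0, 0, 0, 0, 0, -1], [0, 0, 0, 0, 0, 0, -1], [0, 0, 0, 0, 0, 0, -1]], "grip_force": 60}}

```text
clock: 3.37
position: [0.5826, -0.0487, 0.1954]
ee_rot: [0.915, 0.265, 0.29, -0.085]
ft_force: [0.2, -0.1, 0.7]
grip_width: 0.302
grasp_force: 0.0
```

Call:
{"op": "jog_arm", "data": {"increments": [[0, 0, 0, 0, 0, 0, -1], [0, 0, 0, 0, 0, 0, -1], [0, 0, 0, 0, 0, 0, -1], [0, 0, 0, 0, 0, 0, -1], [0, 0, 0, 0, 0, 0, -1]]}}

```text
clock: 3.78
position: [0.5827, -0.0491, 0.1954]
ee_rot: [0.916, 0.265, 0.29, -0.085]
ft_force: [-5.4, -1.3, 7.3]
grip_width: 0.271
grasp_force: 58.5
```

```bash
python3 - <<'E'
from plan import *
state()
o=get_obs();p=o['position'];R=Ro.from_quat(o['ee_rot'])
# upright tool: z down, y kept; after rotating about y by 35deg
cup=np.array([.5885,-.2887]); h=.012+.154+.006+.0  # tcp height with tip on floor
RD=rot(np.array([0,0,-1.]),-y)
up=p+.03*n+np.array([0,0,.14])
calls([(p+.04*n,RF),(np.array([.575,-.09,.36]),RD),(np.array([*cup,.34]),RD),(np.array([*cup,h+.005]),RD)],lin=.18,ang=34)
E
```

```text
{'clock': np.float64(3.783), 'joint_pos': array([-0.649,  0.052,  0.918,  2.079, -0.758,  0.733, -0.247]), 'position': array([ 0.583, -0.049,  0.195]), 'ee_rot': array([ 0.916,  0.265,  0.29 , -0.085]), 'ft_force': array([-5.365, -1.337,  7.267]), 'grip_width': np.float64(0.271), 'grasp_force': np.float64(58.498)}
[0.04, -0.0, 0.0, -0.001, -0.004, -0.0] -> [ 0.6104 -0.0316  0.2183]
--
[0.016, 0.015, -0.076, -0.0, -0.305, -0.0] -> [ 0.5927 -0.0608  0.2892]
[-0.008, 0.015, -0.076, -0.0, -0.305, -0.0] -> [ 0.575 -0.09   0.36 ]
--
[-0.047, 0.088, 0.01, -0.0, -0.0, -0.0] -> [ 0.5817 -0.1891  0.35  ]
[-0.048, 0.088, 0.01, -0.0, -0.0, -0.0] -> [ 0.5885 -0.2887  0.34  ]
--
[0.0, -0.0, 0.163, -0.0, -0.0, -0.0] -> [ 0.5885 -0.2887  0.177 ]
--
```

Call:
{"op": "jog_arm", "data": {"increments": [[0.01, 0, 0, 0, 0, 0, -1], [0.02, 0, 0, 0, 0, 0, -1], [0.03, 0, 0, 0, 0, 0, -1], [0.04, 0, 0, 0, 0, 0, -1]]}}

```text
clock: 4.12
position: [0.6094, -0.0317, 0.2167]
ee_rot: [0.916, 0.265, 0.288, -0.084]
ft_force: [-1.9, -1.3, -6.2]
grip_width: 0.274
grasp_force: 58.9
```

Call:
{"op": "jog_arm", "data": {"increments": [[0.005, 0.004, -0.02, 0, -0.07, 0, -1], [0.01, 0.008, -0.04, 0, -0.14, 0, -1], [0.013, 0.012, -0.06, 0, -0.22, 0, -1], [0.016, 0.015, -0.076, 0, -0.305, 0, -1], [0.016, 0.015, -0.076, 0, -0.305, 0, -1]]}}

```text
clock: 4.53
position: [0.5943, -0.0595, 0.2926]
ee_rot: [0.949, 0.276, 0.147, -0.042]
ft_force: [0.9, 0.1, -1.4]
grip_width: 0.271
grasp_force: 59.8
```

Call:
{"op": "jog_arm", "data": {"increments": [[-0.002, 0.004, -0.02, 0, -0.07, 0, -1], [-0.004, 0.008, -0.04, 0, -0.14, 0, -1], [-0.006, 0.012, -0.06, 0, -0.22, 0, -1], [-0.008, 0.015, -0.076, 0, -0.305, 0, -1], [-0.008, 0.015, -0.076, 0, -0.305, 0, -1]]}}

```text
clock: 4.95
position: [0.576, -0.0881, 0.3596]
ee_rot: [0.96, 0.28, 0.0, 0.0]
ft_force: [1.5, -0.1, -1.4]
grip_width: 0.277
grasp_force: 60.3
```

Call:
{"op": "jog_arm", "data": {"increments": [[-0.01, 0.02, 0.003, 0, 0, 0, -1], [-0.02, 0.04, 0.006, 0, 0, 0, -1], [-0.03, 0.06, 0.008, 0, 0, 0, -1], [-0.04, 0.078, 0.01, 0, 0, 0, -1], [-0.047, 0.088, 0.01, 0, 0, 0, -1]]}}

```text
clock: 5.37
position: [0.5813, -0.1912, 0.3463]
ee_rot: [0.961, 0.277, 0.002, -0.001]
ft_force: [0.4, -0.7, -2.0]
grip_width: 0.276
grasp_force: 60.3
```

Call:
{"op": "jog_arm", "data": {"increments": [[-0.01, 0.02, 0.003, 0, 0, 0, -1], [-0.02, 0.04, 0.006, 0, 0, 0, -1], [-0.03, 0.06, 0.008, 0, 0, 0, -1], [-0.04, 0.078, 0.01, 0, 0, 0, -1], [-0.048, 0.088, 0.01, 0, 0, 0, -1]]}}

```text
clock: 5.78
position: [0.5879, -0.291, 0.336]
ee_rot: [0.961, 0.278, 0.002, -0.001]
ft_force: [-0.3, 0.3, -1.8]
grip_width: 0.272
grasp_force: 60.3
```

```bash
python3 - <<'E'
from plan import *
state()
a=optics.camera('scene');b=optics.camera('top')
x=cv2.resize(a['color'][80:240,130:290,::-1],None,fx=3,fy=3,interpolation=2)
y_=cv2.resize(b['color'][120:220,230:380,::-1],None,fx=2,fy=2,interpolation=2)
z=np.zeros((480,780,3),np.uint8);z[:,:480]=x;z[:200,480:780]=y_;cv2.imwrite('pics/c2.png',z)
o,R=get_obs()['position'],Ro.from_quat(get_obs()['ee_rot']).as_matrix()
print(R)
# blade: dark pixels with depth near expected blade axis
for c in(a,b):
    v,u=np.nonzero((c['depth']>0)&(c['color'].max(2)<90));P=pts(c,u,v);k=(np.linalg.norm(P[:,:2]-o[:2],axis=1)<.06)&(P[:,2]>.14)&(P[:,2]<.31)
    P=P[k];print(len(P))
    for lo in np.arange(.16,.31,.03):
        Q=P[(P[:,2]>lo)&(P[:,2]<lo+.03)]
        if len(Q):print(lo,len(Q),np.median(Q,0))
    if len(P):print(P.min(0))
E
```

```text
{'clock': np.float64(5.783), 'joint_pos': array([-0.228,  0.5  ,  0.948,  1.278, -0.404,  1.556, -0.345]), 'position': array([ 0.588, -0.291,  0.336]), 'ee_rot': array([ 0.961,  0.278,  0.002, -0.001]), 'ft_force': array([-0.303,  0.262, -1.766]), 'grip_width': np.float64(0.272), 'grasp_force': np.float64(60.311)}
[[ 0.8474  0.531   0.0026]
 [ 0.531  -0.8474  0.002 ]
 [ 0.0033 -0.0003 -1.    ]]
146
0.16 14 [ 0.5768 -0.2973  0.1831]
0.19 44 [ 0.578  -0.2964  0.2055]
0.22 39 [ 0.5815 -0.2947  0.2354]
0.25 44 [ 0.5828 -0.2932  0.2645]
0.28 5 [ 0.584  -0.2907  0.2824]
[ 0.5669 -0.3087  0.1769]
0
```

View pics/c2.png

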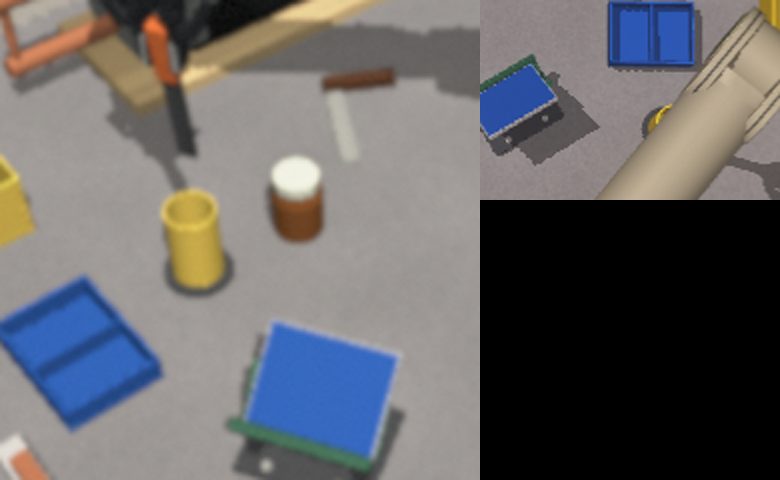

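The file hangs blade down at (180,110) in the enlarged scene crop above the cup at (190,205). It leans about 0.1 rad, which I'll correct while lowering it.

Call:
{"op": "jog_arm", "data": {"increments": [[0.001, -0.001, 0.0, 0, 0.05, 0, -1], [0.002, -0.001, 0.0, 0, 0.1, 0, -1], [0.002, -0.001, 0.03, 0, 0.1, 0, -1], [0.002, -0.001, 0.06, 0, 0.1, 0, -1], [0.002, -0.001, 0.08, 0, 0.1, 0, -1]]}}

```text
clock: 6.3
position: [0.5893, -0.285, 0.255]
ee_rot: [0.959, 0.278, 0.05, -0.016]
ft_force: [0.2, 0.2, -2.0]
grip_width: 0.275
grasp_force: 60.2
```

```bash
python3 - <<'E'
from plan import *
state()
a=optics.camera('scene');o=get_obs()['position']
v,u=np.nonzero((a['depth']>0)&(a['color'].max(2)<90));P=pts(a,u,v);P=P[(np.linalg.norm(P[:,:2]-o[:2],axis=1)<.06)&(P[:,2]>.09)&(P[:,2]<.22)]
for lo in np.arange(.09,.22,.03):
    Q=P[(P[:,2]>lo)&(P[:,2]<lo+.03)]
    if len(Q):print(lo,len(Q),np.median(Q,0))
calls([(np.array([.5885,-.2887,.177]),Ro.from_quat(get_obs()['ee_rot']).as_matrix())])
E
```

```text
{'clock': np.float64(6.3), 'joint_pos': array([-0.226,  0.482,  0.911,  1.466, -0.485,  1.352, -0.283]), 'position': array([ 0.589, -0.285,  0.255]), 'ee_rot': array([ 0.959,  0.278,  0.05 , -0.016]), 'ft_force': array([ 0.18 ,  0.217, -1.968]), 'grip_width': np.float64(0.275), 'grasp_force': np.float64(60.208)}
0.09 22 [ 0.5906 -0.2833  0.1102]
0.12 34 [ 0.5911 -0.2829  0.1363]
0.15 43 [ 0.5913 -0.2821  0.1657]
0.18 34 [ 0.5908 -0.2823  0.1915]
[-0.01, 0.004, 0.074, 0.0, 0.0, 0.0] -> [ 0.5885 -0.2887  0.177 ]
--
```

Call:
{"op": "jog_arm", "data": {"increments": [[-0.003, 0.003, 0.02, 0, 0, 0, -1], [-0.006, 0.004, 0.04, 0, 0, 0, -1], [-0.009, 0.004, 0.06, 0, 0, 0, -1], [-0.01, 0.004, 0.074, 0, 0, 0, -1], [-0.01, 0.004, 0.075, 0, 0, 0, -1]]}}

```text
clock: 6.77
position: [0.5893, -0.2895, 0.1797]
ee_rot: [0.959, 0.278, 0.048, -0.016]
ft_force: [-1.1, 1.2, -2.4]
grip_width: 0.27
grasp_force: 60.2
```

Call:
{"op": "jog_arm", "data": {"increments": [[0, 0, 0, 0, 0, 0, -1], [0, 0, 0, 0, 0, 0, 0.0], [0, 0, 0, 0, 0, 0, 0.2], [0, 0, 0, 0, 0, 0, 0.4], [0, 0, 0, 0, 0, 0, 0.4]]}}

```text
clock: 7.18
position: [0.5904, -0.2914, 0.1833]
ee_rot: [0.959, 0.278, 0.049, -0.014]
ft_force: [0.0, -0.6, 0.2]
grip_width: 0.7
grasp_force: 0.0
```

Call:
{"op": "jog_arm", "data": {"increments": [[0, 0, -0.02, 0, 0, 0, 1], [0, 0, -0.05, 0, 0, 0, 1], [0, 0, -0.08, 0, 0, 0, 1], [0, 0, -0.12, 0, 0, 0, 1], [0, 0, -0.16, 0, 0, 0, 1]]}}

```text
clock: 7.6
position: [0.5757, -0.2999, 0.3432]
ee_rot: [0.959, 0.278, 0.049, -0.015]
ft_force: [1.6, -0.9, 0.8]
grip_width: 1.0
grasp_force: 0.0
```

```bash
python3 - <<'E'
from plan import *
state()
a=optics.camera('scene');b=optics.camera('top')
for nm,c,bx in(('s',a,(150,100,225,185)),('t',b,(300,150,350,200))):
    v,u=np.nonzero(mask(c,(3,150,120),(14,255,255),bx));P=pts(c,u,v)
    if len(P):
        P=P[(np.hypot(P[:,0]-.589,P[:,1]+.289)<.06)&(P[:,2]>.1)&(P[:,2]<.24)]
        print(nm,len(P),np.median(P,0),P.min(0),P.max(0))
        for lo in(.13,.15,.17): 
            Q=P[(P[:,2]>lo)&(P[:,2]<lo+.02)];print(lo,len(Q),np.median(Q,0) if len(Q) else '')
# film state
m=cv2.erode(mask(a,(100,120,60),(125,255,255),(205,180,270,240)),np.ones((3,3)));v,u=np.nonzero(m);P=pts(a,u,v);Q=P@B
print('film',len(u),np.median(Q,0),cv2.minAreaRect(np.float32(Q[:,:2]*1000)),np.linalg.eigh(np.cov(P.T))[1][:,0])
E
```

```text
{'clock': np.float64(7.6), 'joint_pos': array([-0.204,  0.436,  0.946,  1.333, -0.447,  1.515, -0.297]), 'position': array([ 0.576, -0.3  ,  0.343]), 'ee_rot': array([ 0.959,  0.278,  0.049, -0.015]), 'ft_force': array([ 1.578, -0.858,  0.794]), 'grip_width': np.float64(1.0), 'grasp_force': np.float64(0.0)}
s 125 [ 0.5936 -0.2842  0.1731] [ 0.5774 -0.2984  0.1202] [ 0.6008 -0.2766  0.2061]
0.13 23 [ 0.5946 -0.2826  0.1423]
0.15 29 [ 0.5946 -0.2839  0.1611]
0.17 30 [ 0.5935 -0.283   0.1804]
t 33 [ 0.5897 -0.2869  0.2003] [ 0.5826 -0.2994  0.1464] [ 0.6012 -0.2779  0.2073]
0.13 1 [ 0.5873 -0.2781  0.1464]
0.15 3 [ 0.5848 -0.2783  0.165 ]
0.17 3 [ 0.5865 -0.2793  0.1787]
film 1275 [ 0.2169 -0.3275  0.4935] ((216.84751892089844, -328.48663330078125), (125.2078857421875, 94.27201080322266), 89.71147918701172) [-0.5148 -0.3277 -0.7922]
```

```bash
python3 - <<'E'
from plan import *
for nm,bx in(('scene',(205,180,270,240)),('top',(215,145,275,200))):
    c=optics.camera(nm);m=cv2.erode(mask(c,(100,120,60),(125,255,255),bx),np.ones((3,3)))
    v,u=np.nonzero(m);P=pts(c,u,v);Q=P@B
    A=np.c_[Q[:,:2]-Q[:,:2].mean(0),np.ones(len(Q))]
    for i in range(3):
        k=np.linalg.lstsq(A,Q[:,2],rcond=None)[0];r=Q[:,2]-A@k;g=abs(r)<2.5*np.median(abs(r))+1e-4;A,Q=A[g],Q[g]
    print(nm,len(P),len(Q),'plane tilt d,y, n',k,'rms',r.std(),Q.min(0),Q.max(0),Q.mean(0),(B@Q.mean(0)))
    im=cv2.resize(c['color'][bx[1]:bx[3],bx[0]:bx[2],::-1],None,fx=6,fy=6,interpolation=2);cv2.imwrite(f'pics/f_{nm}.png',im)
E
```

```text
scene 1266 1101 plane tilt d,y, n [ 0.3079 -0.0001  0.4932] rms 0.0018096487882109447 [ 0.1702 -0.3911  0.4759] [ 0.264  -0.2664  0.5102] [ 0.2169 -0.3274  0.4932] [0.6216 0.0056 0.1053]
top 608 548 plane tilt d,y, n [ 0.2951 -0.005   0.4916] rms 0.002196900708021962 [ 0.1687 -0.39    0.4773] [ 0.262  -0.2655  0.5072] [ 0.2135 -0.3278  0.4915] [0.619  0.0035 0.1071]
```

View pics/f_scene.png

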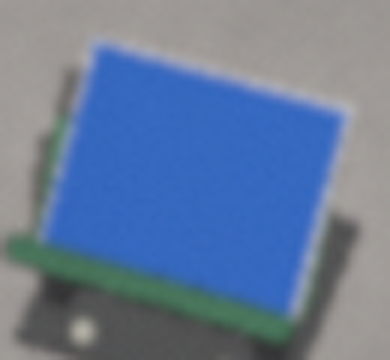

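The picture shows the film still out, but the blank now leans back: the plane fit puts its slope at about 38°, with the lower edge slid 19 mm out on the ledge and the plate resting on the back plate's top edge. I'll grip it at its upper edge as it lies.

```bash
cat >> plan.py <<'E'
de=np.arctan(.301);d1=np.cos(de)*d+np.sin(de)*n;n1=np.cos(de)*n-np.sin(de)*d
RB=rot(d1,-n1); C=W([.2152,-.3276,.4924])-.004*n1; gB=C-.046*d1
E
python3 - <<'E'
from plan import *
print(C,gB,d1,n1)
calls([(gB-.12*d1+np.array([0,0,.06]),RB),(gB-.06*d1,RB),(gB,RB)],lin=.19,ang=33)
E
```

```text
[0.6182 0.0032 0.103 ] [ 0.5877 -0.0161  0.1315] [ 0.6638  0.4196 -0.6191] [0.5233 0.3308 0.7853]
[0.02, -0.078, 0.028, 0.209, 0.208, 0.493] -> [ 0.5537 -0.2225  0.3173]
[-0.026, -0.069, 0.043, 0.208, 0.209, 0.494] -> [ 0.5308 -0.1445  0.2915]
[-0.062, -0.038, 0.045, 0.209, 0.208, 0.493] -> [ 0.508  -0.0664  0.2658]
--
[0.0, 0.047, 0.097, -0.001, -0.0, 0.0] -> [ 0.5479 -0.0412  0.1686]
--
[0.0, -0.0, 0.06, 0.0, -0.0, 0.0] -> [ 0.5877 -0.0161  0.1315]
--
```

Call:
{"op": "jog_arm", "data": {"increments": [[0.02, -0.078, 0.028, 0.209, 0.208, 0.493, 0], [0.02, -0.078, 0.028, 0.209, 0.208, 0.493, 0], [0.02, -0.078, 0.028, 0.209, 0.208, 0.493, 0], [0.02, -0.078, 0.028, 0.209, 0.208, 0.493, 0], [0.02, -0.078, 0.028, 0.209, 0.208, 0.493, 0]]}}

```text
clock: 8.22
position: [0.5532, -0.2209, 0.3145]
ee_rot: [0.981, 0.034, 0.113, -0.156]
ft_force: [0.0, -0.5, 0.4]
grip_width: 0.502
grasp_force: 0.0
```

Call:
{"op": "jog_arm", "data": {"increments": [[-0.026, -0.069, 0.043, 0.208, 0.209, 0.494, 0], [-0.026, -0.069, 0.043, 0.208, 0.209, 0.494, 0], [-0.026, -0.069, 0.043, 0.208, 0.209, 0.494, 0], [-0.026, -0.069, 0.043, 0.208, 0.209, 0.494, 0], [-0.026, -0.069, 0.043, 0.208, 0.209, 0.494, 0]]}}

```text
clock: 8.63
position: [0.5291, -0.1428, 0.2887]
ee_rot: [0.921, -0.21, 0.168, -0.281]
ft_force: [-0.4, -0.8, 0.3]
grip_width: 0.499
grasp_force: 0.0
```

Call:
{"op": "jog_arm", "data": {"increments": [[-0.062, -0.038, 0.045, 0.209, 0.208, 0.493, 0], [-0.062, -0.038, 0.045, 0.209, 0.208, 0.493, 0], [-0.062, -0.038, 0.045, 0.209, 0.208, 0.493, 0], [-0.062, -0.038, 0.045, 0.209, 0.208, 0.493, 0], [-0.062, -0.038, 0.045, 0.209, 0.208, 0.493, 0]]}}

```text
clock: 9.05
position: [0.5058, -0.0639, 0.2634]
ee_rot: [0.787, -0.436, 0.208, -0.384]
ft_force: [1.0, 0.4, 0.3]
grip_width: 0.502
grasp_force: 0.0
```

```bash
python3 - <<'E'
from plan import *
state()
print(Ro.from_quat(get_obs()['ee_rot']).as_matrix(),RB)
for nm in('wrist','scene'):
    bx=(0,0,512,384) if nm=='wrist' else (205,180,270,240)
    c=optics.camera(nm);m=cv2.erode(mask(c,(100,120,60),(125,255,255),bx),np.ones((3,3)))
    v,u=np.nonzero(m);P=pts(c,u,v);Q=(P-C)@np.c_[d1,y,n1];g=abs(Q[:,2]-.004)<.015;Q=Q[g]
    A=np.c_[Q[:,:2],np.ones(len(Q))];k=np.linalg.lstsq(A,Q[:,2],rcond=None)[0]
    print(nm,len(P),len(Q),k,np.percentile(Q,1,axis=0),np.percentile(Q,99,axis=0))
calls([(gB-.06*d1,RB),(gB,RB)],lin=.19,ang=33)
E
```

```text
{'clock': np.float64(9.05), 'joint_pos': array([-0.472, -0.363,  0.827,  2.284, -0.752,  0.675, -1.687]), 'position': array([ 0.506, -0.064,  0.263]), 'ee_rot': array([ 0.787, -0.436,  0.208, -0.384]), 'ft_force': array([1.005, 0.387, 0.328]), 'grip_width': np.float64(0.502), 'grasp_force': np.float64(0.0)}
[[ 0.5322 -0.5267  0.6628]
 [-0.8466 -0.3249  0.4216]
 [-0.0067 -0.7855 -0.6188]] [[ 0.5343 -0.5233  0.6638]
 [-0.8453 -0.3308  0.4196]
 [ 0.     -0.7853 -0.6191]]
wrist 1254 1186 [0.0122 0.0004 0.0048] [-0.0474 -0.065   0.0041] [0.0389 0.0585 0.0053]
scene 1268 1268 [ 0.0099 -0.0019  0.0043] [-0.0457 -0.0615 -0.0012] [0.0489 0.0599 0.01  ]
[0.004, 0.044, 0.096, 0.001, 0.003, -0.005] -> [ 0.5479 -0.0412  0.1686]
--
[-0.0, 0.0, 0.06, 0.0, 0.0, 0.0] -> [ 0.5877 -0.0161  0.1315]
--
```

Call:
{"op": "jog_arm", "data": {"increments": [[0.004, 0.022, 0.03, 0.001, 0.003, -0.005, 0], [0.004, 0.044, 0.06, 0.001, 0.003, -0.005, 0], [0.004, 0.044, 0.096, 0.001, 0.003, -0.005, 0], [0.004, 0.044, 0.096, 0.001, 0.003, -0.005, 0]]}}

```text
clock: 9.48
position: [0.5456, -0.04, 0.1748]
ee_rot: [0.792, -0.43, 0.213, -0.377]
ft_force: [2.2, -112.6, -2.7]
grip_width: 0.5
grasp_force: 0.0
```

```bash
python3 - <<'E'
from plan import *
state()
print((get_obs()['position']-C)@np.c_[d1,y,n1])
calls([(gB,RB)],lin=.19,ang=33)
E
```

```text
{'clock': np.float64(9.483), 'joint_pos': array([-0.965, -0.076,  1.34 ,  2.329, -1.268,  0.653, -1.172]), 'position': array([ 0.546, -0.04 ,  0.175]), 'ee_rot': array([ 0.792, -0.43 ,  0.213, -0.377]), 'ft_force': array([   2.167, -112.571,   -2.66 ]), 'grip_width': np.float64(0.5), 'grasp_force': np.float64(0.0)}
[-0.1108  0.0023  0.0041]
[0.002, 0.004, 0.065, 0.008, -0.003, 0.015] -> [ 0.5877 -0.0161  0.1315]
--
```

Call:
{"op": "jog_arm", "data": {"increments": [[0, 0, 0, 0, 0, 0, 0], [0, 0, 0, 0, 0, 0, 0]]}}

```text
clock: 9.65
position: [0.5457, -0.0386, 0.1753]
ee_rot: [0.792, -0.43, 0.211, -0.378]
ft_force: [0.0, -1.0, -0.5]
grip_width: 0.502
grasp_force: 0.0
```

```bash
python3 - <<'E'
from plan import *
state(); print(get_obs()['joint_velocities'])
a=optics.camera('scene');save(a,'s5.png')
state()
E
```

```text
{'clock': np.float64(9.65), 'joint_pos': array([-0.965, -0.077,  1.338,  2.328, -1.265,  0.654, -1.179]), 'position': array([ 0.546, -0.039,  0.175]), 'ee_rot': array([ 0.792, -0.43 ,  0.211, -0.378]), 'ft_force': array([ 0.011, -1.027, -0.454]), 'grip_width': np.float64(0.502), 'grasp_force': np.float64(0.0)}
[ 0.0673 -0.0514  0.0371 -0.0045 -0.0228 -0.0191 -0.0331]
{'clock': np.float64(9.7), 'joint_pos': array([-0.962, -0.079,  1.339,  2.328, -1.266,  0.653, -1.18 ]), 'position': array([ 0.546, -0.041,  0.176]), 'ee_rot': array([ 0.79 , -0.433,  0.212, -0.379]), 'ft_force': array([-0.423, -0.414,  0.365]), 'grip_width': np.float64(0.495), 'grasp_force': np.float64(0.0)}
```

View pics/s5.png

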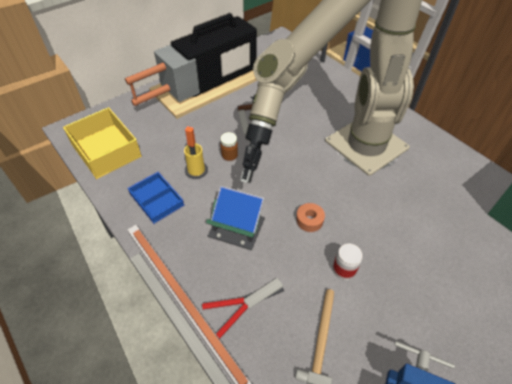

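The picture shows the arm stopped short at (250,165) with the file safe in the cup and the blank untouched. The joints are at their limits for this shallow tilt, so I'll back off and push the blank's lower edge home first. That allows the 55° grasp, which is known to be reachable.

```bash
cat >> plan.py <<'E'
RD=rot(np.array([0,0,-1.]),-y); xr=np.array([np.cos(yaw),np.sin(yaw),0])
def tip(q): return W(q)+np.array([0,0,.025])+.011*xr
E
python3 - <<'E'
from plan import *
o=get_obs();p=o['position'];R=Ro.from_quat(o['ee_rot']).as_matrix()
print(tip([.245,-.3276,.53]),tip([.245,-.3276,.4895]))
q=tip([.245,-.3276,.53])
calls([(np.array([.506,-.064,.255]),R),(np.array([.56,-.03,.33]),RD),(q+[0,0,.16],RD),(q,RD)],lin=.18,ang=33)
E
```

```text
[0.6701 0.036  0.1283] [0.6421 0.0183 0.1051]
[-0.001, -0.033, -0.085, 0.0, 0.0, -0.0] -> [ 0.506 -0.064  0.255]
--
[0.0, -0.025, 0.001, -0.174, -0.176, -0.362] -> [ 0.5197 -0.0557  0.2736]
[0.008, -0.022, -0.004, -0.173, -0.177, -0.363] -> [ 0.5331 -0.0471  0.2924]
[0.015, -0.017, -0.01, -0.174, -0.176, -0.362] -> [ 0.5466 -0.0386  0.3112]
[0.017, -0.009, -0.015, -0.174, -0.177, -0.363] -> [ 0.56 -0.03  0.33]
--
[0.129, 0.003, 0.041, -0.0, 0.0, 0.0] -> [0.6701 0.036  0.2883]
--
[-0.0, -0.0, 0.16, -0.0, 0.0, 0.0] -> [0.6701 0.036  0.1283]
--
```

Call:
{"op": "jog_arm", "data": {"increments": [[0, -0.004, -0.01, 0, 0, 0, 0], [0, -0.009, -0.025, 0, 0, 0, 0], [0, -0.016, -0.04, 0, 0, 0, 0], [0, -0.023, -0.06, 0, 0, 0, 0], [0, -0.033, -0.085, 0, 0, 0, 0]]}}

```text
clock: 10.12
position: [0.5054, -0.0679, 0.2557]
ee_rot: [0.788, -0.435, 0.213, -0.379]
ft_force: [0.7, 0.5, -0.7]
grip_width: 0.505
grasp_force: 0.0
```

```bash
python3 -c "
from plan import *
state()"
```

```text
{'clock': np.float64(10.117), 'joint_pos': array([-0.492, -0.363,  0.853,  2.294, -0.75 ,  0.656, -1.666]), 'position': array([ 0.505, -0.068,  0.256]), 'ee_rot': array([ 0.788, -0.435,  0.213, -0.379]), 'ft_force': array([ 0.705,  0.45 , -0.674]), 'grip_width': np.float64(0.505), 'grasp_force': np.float64(0.0)}
```

Call:
{"op": "jog_arm", "data": {"increments": [[0, -0.025, 0.001, -0.174, -0.176, -0.362, -1], [0, -0.025, 0.001, -0.174, -0.176, -0.362, -1], [0, -0.025, 0.001, -0.174, -0.176, -0.362, -1], [0, -0.025, 0.001, -0.174, -0.176, -0.362, -1]]}}

```text
clock: 10.45
position: [0.5206, -0.0599, 0.2757]
ee_rot: [0.9, -0.266, 0.17, -0.301]
ft_force: [-0.1, 0.6, 0.8]
grip_width: 0.001
grasp_force: 0.0
```

Call:
{"op": "jog_arm", "data": {"increments": [[0.008, -0.022, -0.004, -0.173, -0.177, -0.363, -1], [0.008, -0.022, -0.004, -0.173, -0.177, -0.363, -1], [0.008, -0.022, -0.004, -0.173, -0.177, -0.363, -1], [0.008, -0.022, -0.004, -0.173, -0.177, -0.363, -1]]}}

```text
clock: 10.78
position: [0.5336, -0.0504, 0.2932]
ee_rot: [0.967, -0.085, 0.118, -0.209]
ft_force: [0.3, 1.2, -0.1]
grip_width: 0.001
grasp_force: 0.0
```

Call:
{"op": "jog_arm", "data": {"increments": [[0.015, -0.017, -0.01, -0.174, -0.176, -0.362, -1], [0.015, -0.017, -0.01, -0.174, -0.176, -0.362, -1], [0.015, -0.017, -0.01, -0.174, -0.176, -0.362, -1], [0.015, -0.017, -0.01, -0.174, -0.176, -0.362, -1]]}}

```text
clock: 11.12
position: [0.5473, -0.0417, 0.3119]
ee_rot: [0.987, 0.099, 0.06, -0.107]
ft_force: [-0.2, 0.5, 0.2]
grip_width: 0.0
grasp_force: 0.0
```

Call:
{"op": "jog_arm", "data": {"increments": [[0.017, -0.009, -0.015, -0.174, -0.177, -0.363, -1], [0.017, -0.009, -0.015, -0.174, -0.177, -0.363, -1], [0.017, -0.009, -0.015, -0.174, -0.177, -0.363, -1], [0.017, -0.009, -0.015, -0.174, -0.177, -0.363, -1]]}}

```text
clock: 11.45
position: [0.5604, -0.0331, 0.3305]
ee_rot: [0.96, 0.279, -0.0, 0.001]
ft_force: [-0.4, -0.6, -0.8]
grip_width: -0.001
grasp_force: 0.0
```

Call:
{"op": "jog_arm", "data": {"increments": [[0.035, 0, 0.01, 0, 0, 0, -1], [0.07, 0.003, 0.02, 0, 0, 0, -1], [0.1, 0.003, 0.03, 0, 0, 0, -1], [0.129, 0.003, 0.041, 0, 0, 0, -1], [0.129, 0.003, 0.041, 0, 0, 0, -1]]}}

```text
clock: 11.87
position: [0.6729, 0.0367, 0.2847]
ee_rot: [0.961, 0.278, -0.002, -0.002]
ft_force: [0.7, 0.7, -0.8]
grip_width: -0.001
grasp_force: 0.0
```

```bash
python3 - <<'E'
from plan import *
state()
q=tip([.245,-.3276,.53])
calls([(q,RD),(tip([.245,-.3276,.502]),RD),(tip([.245,-.3276,.4895]),RD)],lin=.18,ang=33)
E
```

```text
{'clock': np.float64(11.867), 'joint_pos': array([-0.618,  0.51 ,  0.75 ,  1.3  , -0.343,  1.463, -0.903]), 'position': array([0.673, 0.037, 0.285]), 'ee_rot': array([ 0.961,  0.278, -0.002, -0.002]), 'ft_force': array([ 0.746,  0.682, -0.758]), 'grip_width': np.float64(-0.001), 'grasp_force': np.float64(0.0)}
[-0.002, -0.0, 0.156, -0.004, 0.002, -0.001] -> [0.6701 0.036  0.1283]
--
[-0.023, -0.0, 0.016, 0.0, 0.0, 0.0] -> [0.6507 0.0238 0.1122]
--
[-0.011, -0.0, 0.008, 0.0, 0.0, 0.0] -> [0.6421 0.0183 0.1051]
--
```

Call:
{"op": "jog_arm", "data": {"increments": [[-0.002, 0, 0.04, 0, 0, 0, -1], [-0.002, 0, 0.08, 0, 0, 0, -1], [-0.002, 0, 0.12, 0, 0, 0, -1], [-0.002, 0, 0.156, 0, 0, 0, -1], [-0.002, 0, 0.156, 0, 0, 0, -1]]}}

```text
clock: 12.28
position: [0.6653, 0.0317, 0.1262]
ee_rot: [0.961, 0.275, -0.005, -0.002]
ft_force: [-0.3, 1.2, -0.5]
grip_width: -0.002
grasp_force: 0.0
```

Call:
{"op": "jog_arm", "data": {"increments": [[-0.006, 0, 0.004, 0, 0, 0, -1], [-0.012, 0, 0.008, 0, 0, 0, -1], [-0.018, 0, 0.012, 0, 0, 0, -1], [-0.023, 0, 0.016, 0, 0, 0, -1]]}}

```text
clock: 12.62
position: [0.6499, 0.0203, 0.1187]
ee_rot: [0.961, 0.276, 0.002, -0.001]
ft_force: [0.2, 0.5, 0.2]
grip_width: 0.002
grasp_force: 0.0
```

Call:
{"op": "jog_arm", "data": {"increments": [[-0.003, 0, 0.002, 0, 0, 0, -1], [-0.006, 0, 0.004, 0, 0, 0, -1]]}}

```text
clock: 12.78
position: [0.6451, 0.0183, 0.1139]
ee_rot: [0.961, 0.277, 0.002, -0.001]
ft_force: [6.4, 4.0, 14.3]
grip_width: 0.001
grasp_force: 8.4
```

```bash
cat > film.py <<'E'
from plan import *
def film():
  for nm,bx in(('scene',(205,180,270,240)),('top',(215,145,275,200))):
    c=optics.camera(nm);m=cv2.erode(mask(c,(100,120,60),(125,255,255),bx),np.ones((3,3)))
    v,u=np.nonzero(m);P=pts(c,u,v);Q=P@B;Q=Q[abs(Q[:,2]-.492)<.03]
    if len(Q)<50: print(nm,'few');continue
    A=np.c_[Q[:,:2]-Q[:,:2].mean(0),np.ones(len(Q))];k=np.linalg.lstsq(A,Q[:,2],rcond=None)[0]
    print(nm,len(Q),'tilt d,y; n',k,Q.mean(0),np.percentile(Q,1,axis=0),np.percentile(Q,99,axis=0))
film();state()
E
python3 film.py
```

```text
scene 518 tilt d,y; n [ 0.3    -0.0025  0.4976] [ 0.2311 -0.3104  0.4976] [ 0.1708 -0.3894  0.4779] [ 0.2628 -0.2667  0.5097]
top 106 tilt d,y; n [ 0.2796 -0.0282  0.4852] [ 0.1936 -0.3712  0.4852] [ 0.1698 -0.3898  0.4773] [ 0.2257 -0.3427  0.4985]
{'clock': np.float64(12.883), 'joint_pos': array([-0.611,  0.569,  0.7  ,  1.596, -0.4  ,  1.121, -0.822]), 'position': array([0.645, 0.018, 0.114]), 'ee_rot': array([ 0.961,  0.277,  0.002, -0.001]), 'ft_force': array([1.108, 0.269, 4.898]), 'grip_width': np.float64(-0.0), 'grasp_force': np.float64(2.247)}
```

Call:
{"op": "jog_arm", "data": {"increments": [[-0.003, 0, 0.002, 0, 0, 0, -1], [-0.006, 0, 0.004, 0, 0, 0, -1], [-0.006, 0, 0.004, 0, 0, 0, -1]]}}

```text
clock: 13.13
position: [0.6445, 0.018, 0.1136]
ee_rot: [0.96, 0.278, 0.007, -0.002]
ft_force: [10.1, 7.4, 17.9]
grip_width: 0.001
grasp_force: 11.0
```

Call:
{"op": "jog_arm", "data": {"increments": [[-0.003, 0, 0.002, 0, 0, 0, -1], [-0.003, 0, 0.002, 0, 0, 0, -1]]}}

```text
clock: 13.3
position: [0.6436, 0.0174, 0.1129]
ee_rot: [0.96, 0.279, 0.009, -0.002]
ft_force: [12.3, 10.3, 22.6]
grip_width: 0.0
grasp_force: 14.2
```

```bash
python3 film.py; python3 -c "
from plan import *
p=get_obs()['position'];print((p-np.array([0,0,.025])-.011*xr)@B)"
```

```text
scene 510 tilt d,y; n [0.2652 0.0013 0.4965] [ 0.2324 -0.3114  0.4965] [ 0.1701 -0.3889  0.4785] [ 0.2636 -0.2671  0.5072]
top 81 tilt d,y; n [0.2136 0.0042 0.485 ] [ 0.1913 -0.3735  0.485 ] [ 0.1698 -0.3893  0.4782] [ 0.2282 -0.3494  0.4947]
{'clock': np.float64(13.4), 'joint_pos': array([-0.614,  0.557,  0.7  ,  1.615, -0.402,  1.099, -0.814]), 'position': array([0.644, 0.017, 0.113]), 'ee_rot': array([ 0.96 ,  0.279,  0.009, -0.002]), 'ft_force': array([12.764,  9.906, 22.462]), 'grip_width': np.float64(-0.003), 'grasp_force': np.float64(14.312)}
[ 0.2391 -0.3292  0.4947]
```

Call:
{"op": "jog_arm", "data": {"increments": [[-0.003, 0, 0.001, 0, 0, 0, -1], [-0.006, 0, 0.002, 0, 0, 0, -1], [-0.006, 0, 0.002, 0, 0, 0, -1]]}}

```text
clock: 13.65
position: [0.6374, 0.0139, 0.109]
ee_rot: [0.96, 0.279, 0.008, -0.002]
ft_force: [15.5, 9.1, 9.6]
grip_width: 0.001
grasp_force: 10.3
```

Call:
{"op": "jog_arm", "data": {"increments": [[-0.003, 0, 0.002, 0, 0, 0, -1], [-0.005, 0, 0.003, 0, 0, 0, -1], [-0.005, 0, 0.003, 0, 0, 0, -1]]}}

```text
clock: 13.9
position: [0.6371, 0.0138, 0.1089]
ee_rot: [0.96, 0.28, 0.013, -0.002]
ft_force: [24.3, 15.7, 20.7]
grip_width: 0.002
grasp_force: 17.5
```

```bash
python3 film.py; python3 -c "
from plan import *
p=get_obs()['position'];print((p-np.array([0,0,.025])-.011*xr)@B)"
```

```text
scene 420 tilt d,y; n [0.0079 0.0014 0.4898] [ 0.234  -0.3123  0.4898] [ 0.17   -0.3889  0.485 ] [ 0.2623 -0.2667  0.4946]
top few
{'clock': np.float64(14.0), 'joint_pos': array([-0.616,  0.543,  0.701,  1.643, -0.4  ,  1.078, -0.804]), 'position': array([0.637, 0.014, 0.109]), 'ee_rot': array([ 0.96 ,  0.28 ,  0.012, -0.002]), 'ft_force': array([22.779, 14.831, 20.842]), 'grip_width': np.float64(0.002), 'grasp_force': np.float64(17.555)}
[ 0.2381 -0.3288  0.4862]
```

```bash
cat >> plan.py <<'E'
C2=W([.2158,-.3276,.4855]); RG=rot(d,-n); g2=C2-.048*d
E
python3 - <<'E'
from plan import *
o=get_obs();p=o['position'];R=Ro.from_quat(o['ee_rot']).as_matrix()
calls([(p+.05*n,RD),(p+.05*n+[-.05,-.03,.16],RD),(g2-.12*d+[0,0,.04],RG),(g2-.05*d,RG),(g2,RG)],lin=.2,ang=33)
E
```

```text
[0.042, 0.0, -0.028, 0.004, -0.025, 0.003] -> [0.6717 0.0357 0.1376]
--
[-0.059, -0.001, -0.16, -0.0, 0.0, 0.0] -> [0.6217 0.0057 0.2976]
--
[-0.034, -0.0, 0.006, 0.159, 0.16, 0.506] -> [ 0.5925 -0.013   0.2917]
[-0.031, 0.017, -0.0, 0.16, 0.159, 0.506] -> [ 0.5634 -0.0314  0.2855]
[-0.017, 0.029, -0.009, 0.159, 0.16, 0.505] -> [ 0.5344 -0.0498  0.2793]
--
[-0.0, 0.023, 0.103, 0.0, -0.0, 0.0] -> [ 0.5683 -0.0283  0.182 ]
--
[-0.0, 0.0, 0.05, 0.0, -0.0, 0.0] -> [ 0.5926 -0.013   0.141 ]
--
```

Call:
{"op": "jog_arm", "data": {"increments": [[0.012, 0, -0.008, 0, 0, 0, -1], [0.024, 0, -0.016, 0, 0, 0, -1], [0.036, 0, -0.025, 0, 0, 0, -1], [0.052, 0, -0.038, 0, 0, 0, -1], [0.052, 0, -0.07, 0, 0, 0, -1]]}}

```text
clock: 14.42
position: [0.6711, 0.038, 0.1688]
ee_rot: [0.96, 0.278, -0.002, -0.002]
ft_force: [0.9, 0.8, 0.1]
grip_width: 0.005
grasp_force: 0.0
```

Call:
{"op": "jog_arm", "data": {"increments": [[0, 0, -0.03, 0, 0, 0, -1], [-0.01, 0, -0.06, 0, 0, 0, 0], [-0.03, 0, -0.09, 0, 0, 0, 0], [-0.059, -0.001, -0.12, 0, 0, 0, 0], [-0.059, -0.001, -0.12, 0, 0, 0, 0]]}}

```text
clock: 14.83
position: [0.6202, -0.0007, 0.2988]
ee_rot: [0.962, 0.275, 0.004, -0.001]
ft_force: [-0.1, -1.1, 0.4]
grip_width: 0.5
grasp_force: 0.0
```

```bash
python3 film.py; python3 - <<'E'
from plan import *
calls([(g2-.12*d+[0,0,.04],RG)],lin=.2,ang=33)
E
```

```text
scene 1139 tilt d,y; n [-0.0038  0.0001  0.4898] [ 0.2148 -0.3275  0.4898] [ 0.1696 -0.3886  0.4846] [ 0.261  -0.2675  0.4946]
[-0.034, -0.0, 0.005, 0.158, 0.158, 0.505] -> [ 0.5921 -0.0142  0.2888]
[-0.03, 0.016, -0.002, 0.158, 0.159, 0.504] -> [ 0.5633 -0.032   0.2841]
[-0.017, 0.028, -0.01, 0.157, 0.158, 0.505] -> [ 0.5344 -0.0498  0.2793]
--Traceback (most recent call last):
  File "film.py", line 9, in <module>
    film();state()
    ~~~~^^
  File "film.py", line 5, in film
    v,u=np.nonzero(m);P=pts(c,u,v);Q=P@B;Q=Q[abs(Q[:,2]-.492)<.03]
                        ~~~^^^^^^^
  File "h.py", line 11, in pts
    o,d=cast(c,u,v); z=c['depth'][np.atleast_1d(v).astype(int),np.atleast_1d(u).astype(int)]
        ~~~~^^^^^^^
  File "h.py", line 7, in cast
    d=cv2.undistortPoints(p,c['K'],np.array([c['k1'],0,0,0.]))[:,0]
      ~~~~~~~~~~~~~~~~~~~^^^^^^^^^^^^^^^^^^^^^^^^^^^^^^^^^^^^^
cv2.error: OpenCV(4.12.0) /io/opencv/modules/calib3d/src/undistort.dispatch.cpp:347: error: (-215:Assertion failed) CV_IS_MAT(_src) && CV_IS_MAT(_dst) && (_src->rows == 1 || _src->cols == 1) && (_dst->rows == 1 || _dst->cols == 1) && _src->cols + _src->rows - 1 == _dst->rows + _dst->cols - 1 && (CV_MAT_TYPE(_src->type) == CV_32FC2 || CV_MAT_TYPE(_src->type) == CV_64FC2) && (CV_MAT_TYPE(_dst->type) == CV_32FC2 || CV_MAT_TYPE(_dst->type) == CV_64FC2) in function 'cvUndistortPointsInternal'
```

The blank is seated flat again (tilt −0.004, n 0.4898). Next is the 55° grasp.

Call:
{"op": "jog_arm", "data": {"increments": [[-0.034, 0, 0.005, 0.158, 0.158, 0.505, 0], [-0.034, 0, 0.005, 0.158, 0.158, 0.505, 0], [-0.034, 0, 0.005, 0.158, 0.158, 0.505, 0], [-0.034, 0, 0.005, 0.158, 0.158, 0.505, 0], [-0.034, 0, 0.005, 0.158, 0.158, 0.505, 0]]}}

```text
clock: 15.35
position: [0.5919, -0.0142, 0.2854]
ee_rot: [0.993, 0.023, 0.053, -0.099]
ft_force: [-0.4, -0.8, -0.8]
grip_width: 0.504
grasp_force: 0.0
```

Call:
{"op": "jog_arm", "data": {"increments": [[-0.03, 0.016, -0.002, 0.158, 0.159, 0.504, 0], [-0.03, 0.016, -0.002, 0.158, 0.159, 0.504, 0], [-0.03, 0.016, -0.002, 0.158, 0.159, 0.504, 0], [-0.03, 0.016, -0.002, 0.158, 0.159, 0.504, 0], [-0.03, 0.016, -0.002, 0.158, 0.159, 0.504, 0]]}}

```text
clock: 15.77
position: [0.5627, -0.0311, 0.2809]
ee_rot: [0.95, -0.229, 0.102, -0.188]
ft_force: [-0.0, -0.4, 0.2]
grip_width: 0.501
grasp_force: 0.0
```

Call:
{"op": "jog_arm", "data": {"increments": [[-0.017, 0.028, -0.01, 0.157, 0.158, 0.505, 0], [-0.017, 0.028, -0.01, 0.157, 0.158, 0.505, 0], [-0.017, 0.028, -0.01, 0.157, 0.158, 0.505, 0], [-0.017, 0.028, -0.01, 0.157, 0.158, 0.505, 0], [-0.017, 0.028, -0.01, 0.157, 0.158, 0.505, 0]]}}

```text
clock: 16.18
position: [0.534, -0.0489, 0.2771]
ee_rot: [0.834, -0.463, 0.143, -0.263]
ft_force: [-0.1, 0.8, -0.4]
grip_width: 0.498
grasp_force: 0.0
```

```bash
python3 - <<'E'
from plan import *
state()
calls([(g2-.05*d,RG),(g2,RG)],lin=.2,ang=33)
E
```

```text
{'clock': np.float64(16.183), 'joint_pos': array([-0.625, -0.263,  0.782,  2.073, -0.297,  0.817, -2.246]), 'position': array([ 0.534, -0.049,  0.277]), 'ee_rot': array([ 0.834, -0.463,  0.143, -0.263]), 'ft_force': array([-0.057,  0.829, -0.392]), 'grip_width': np.float64(0.498), 'grasp_force': np.float64(0.0)}
[0.001, 0.021, 0.101, 0.003, 0.0, -0.006] -> [ 0.5683 -0.0283  0.182 ]
--
[0.0, 0.0, 0.05, -0.0, 0.0, 0.0] -> [ 0.5926 -0.013   0.141 ]
--
```

Call:
{"op": "jog_arm", "data": {"increments": [[0, 0.01, 0.02, 0.003, 0, -0.006, 0], [0.001, 0.021, 0.04, 0.003, 0, -0.006, 0], [0.001, 0.021, 0.06, 0.003, 0, -0.006, 0], [0.001, 0.021, 0.08, 0.003, 0, -0.006, 0], [0.001, 0.021, 0.101, 0.003, 0, -0.006, 0]]}}

```text
clock: 16.6
position: [0.5695, -0.0283, 0.182]
ee_rot: [0.837, -0.457, 0.146, -0.262]
ft_force: [-0.5, 0.3, -0.1]
grip_width: 0.504
grasp_force: 0.0
```

```bash
python3 - <<'E'
from plan import *
state()
calls([(g2,RG)],lin=.2,ang=33)
E
```

```text
{'clock': np.float64(16.6), 'joint_pos': array([-0.806,  0.007,  1.021,  2.136, -0.714,  0.671, -1.861]), 'position': array([ 0.569, -0.028,  0.182]), 'ee_rot': array([ 0.837, -0.457,  0.146, -0.262]), 'ft_force': array([-0.464,  0.312, -0.051]), 'grip_width': np.float64(0.504), 'grasp_force': np.float64(0.0)}
[-0.001, 0.001, 0.049, 0.001, 0.0, 0.007] -> [ 0.5926 -0.013   0.141 ]
--
```

Call:
{"op": "jog_arm", "data": {"increments": [[0, 0.001, 0.012, 0, 0, 0.003, 0], [-0.001, 0.001, 0.025, 0, 0, 0.007, 0], [-0.001, 0.001, 0.038, 0, 0, 0.007, 0], [-0.001, 0.001, 0.049, 0, 0, 0.007, 0], [-0.001, 0.001, 0.049, 0, 0, 0.007, 0]]}}

```text
clock: 17.02
position: [0.5911, -0.0118, 0.1393]
ee_rot: [0.837, -0.46, 0.143, -0.261]
ft_force: [-1.1, 0.3, 0.5]
grip_width: 0.498
grasp_force: 0.0
```

```bash
python3 - <<'E'
from plan import *
state()
calls([(g2,RG)],lin=.2,ang=33)
print(get_obs()['position']@B, Ro.from_quat(get_obs()['ee_rot']).as_matrix().T@B)
E
python3 film.py 2>/dev/null
```

```text
{'clock': np.float64(17.017), 'joint_pos': array([-0.75 ,  0.199,  0.975,  2.129, -1.009,  0.678, -1.65 ]), 'position': array([ 0.591, -0.012,  0.139]), 'ee_rot': array([ 0.837, -0.46 ,  0.143, -0.261]), 'ft_force': array([-1.085,  0.254,  0.495]), 'grip_width': np.float64(0.498), 'grasp_force': np.float64(0.0)}
[0.002, -0.001, -0.001, 0.006, 0.003, 0.001] -> [ 0.5926 -0.013   0.141 ]
--
[ 0.1689 -0.3258  0.484 ] [[ 0.0027 -1.      0.0015]
 [-0.0061 -0.0015 -1.    ]
 [ 1.      0.0027 -0.0061]]
scene 1014 tilt d,y; n [-0.0048 -0.004   0.4899] [ 0.2182 -0.3271  0.4899] [ 0.1696 -0.3886  0.4843] [ 0.2614 -0.2672  0.495 ]
top 270 tilt d,y; n [-0.0027 -0.003   0.4893] [ 0.2169 -0.3249  0.4893] [ 0.1731 -0.3887  0.4849] [ 0.259  -0.2665  0.4929]
{'clock': np.float64(17.117), 'joint_pos': array([-0.751,  0.194,  0.978,  2.129, -1.004,  0.677, -1.654]), 'position': array([ 0.591, -0.013,  0.141]), 'ee_rot': array([ 0.836, -0.46 ,  0.144, -0.262]), 'ft_force': array([ 0.063,  0.316, -0.734]), 'grip_width': np.float64(0.498), 'grasp_force': np.float64(0.0)}
```

Call:
{"op": "jog_arm", "data": {"increments": [[0, 0, 0, 0, 0, 0, -0.3], [0, 0, 0, 0, 0, 0, -0.6], [0, 0, 0, 0, 0, 0, -1], [0, 0, 0, 0, 0, 0, -1], [0, 0, 0, 0, 0, 0, -1]], "grip_force": 80}}

```text
clock: 17.53
position: [0.5915, -0.0137, 0.1429]
ee_rot: [0.835, -0.46, 0.144, -0.264]
ft_force: [-5.5, -2.2, 5.6]
grip_width: 0.079
grasp_force: 78.6
```

Call:
{"op": "jog_arm", "data": {"increments": [[0, 0, 0, 0, 0, 0, -1], [0, 0, 0, 0, 0, 0, -1], [0, 0, 0, 0, 0, 0, -1]]}}

```text
clock: 17.78
position: [0.5915, -0.0137, 0.1429]
ee_rot: [0.835, -0.46, 0.144, -0.264]
ft_force: [-5.5, -1.3, 5.0]
grip_width: 0.079
grasp_force: 78.6
```

```bash
python3 film.py 2>/dev/null; python3 - <<'E'
from plan import *
print(get_obs()['position']@B)
p=get_obs()['position']
# lift: along -d 60, then up; then to vertical tool, keeping y=-n-like heading
RV=rot(np.array([0,0,-1.]),-xr)
calls([(p-.06*d+.01*n,RG),(p-.10*d+np.array([0,0,.13]),RG)],lin=.2,ang=33)
E
```

```text
scene 1034 tilt d,y; n [-0.0045 -0.0005  0.4901] [ 0.2179 -0.3275  0.4901] [ 0.1701 -0.3888  0.4852] [ 0.2611 -0.2677  0.4955]
top 297 tilt d,y; n [-0.0142 -0.0013  0.4895] [ 0.2188 -0.3257  0.4895] [ 0.1738 -0.3884  0.4855] [ 0.2605 -0.2668  0.4939]
{'clock': np.float64(17.883), 'joint_pos': array([-0.751,  0.191,  0.98 ,  2.129, -1.005,  0.678, -1.652]), 'position': array([ 0.591, -0.014,  0.143]), 'ee_rot': array([ 0.835, -0.46 ,  0.144, -0.264]), 'ft_force': array([-5.065, -2.465,  4.865]), 'grip_width': np.float64(0.074), 'grasp_force': np.float64(78.596)}
[ 0.1655 -0.3277  0.4855]
[-0.0, -0.01, -0.06, 0.0, 0.001, -0.001] -> [ 0.5693 -0.0277  0.1978]
--
[-0.0, -0.065, -0.147, 0.0, 0.0, 0.0] -> [ 0.543  -0.0444  0.3548]
--
```

Call:
{"op": "jog_arm", "data": {"increments": [[0, -0.003, -0.012, 0, 0, 0, -1], [0, -0.006, -0.024, 0, 0, 0, -1], [0, -0.01, -0.036, 0, 0, 0, -1], [0, -0.01, -0.048, 0, 0, 0, -1], [0, -0.01, -0.06, 0, 0, 0, -1]]}}

```text
clock: 18.3
position: [0.569, -0.0276, 0.1975]
ee_rot: [0.836, -0.46, 0.144, -0.263]
ft_force: [-0.2, -0.6, -2.9]
grip_width: 0.082
grasp_force: 78.4
```

Call:
{"op": "jog_arm", "data": {"increments": [[0, -0.004, -0.016, 0, 0, 0, -1], [0, -0.008, -0.032, 0, 0, 0, -1], [0, -0.012, -0.048, 0, 0, 0, -1], [0, -0.016, -0.065, 0, 0, 0, -1], [0, -0.019, -0.081, 0, 0, 0, -1]]}}

```text
clock: 18.72
position: [0.5428, -0.0444, 0.2755]
ee_rot: [0.835, -0.46, 0.144, -0.263]
ft_force: [0.3, -0.1, -2.3]
grip_width: 0.078
grasp_force: 78.4
```

```bash
python3 - <<'E'
from plan import *
state()
a=optics.camera('scene');b=optics.camera('top')
x=cv2.resize(a['color'][100:250,170:290,::-1],None,fx=3,fy=3,interpolation=2)
y_=cv2.resize(b['color'][110:220,200:340,::-1],None,fx=3,fy=3,interpolation=2)
z=np.zeros((450,790,3),np.uint8);z[:,:360]=x;z[:330,365:785]=y_;cv2.imwrite('pics/l1.png',z)
o=get_obs();R=Ro.from_quat(o['ee_rot']).as_matrix()
m=cv2.erode(mask(a,(100,120,60),(125,255,255),(195,150,275,250)),np.ones((3,3)));v,u=np.nonzero(m);Q=(pts(a,u,v)-o['position'])@R
A=np.c_[Q[:,0],Q[:,2],np.ones(len(Q))];print('film in tool',np.linalg.lstsq(A,Q[:,1],rcond=None)[0],Q.mean(0),cv2.minAreaRect(np.float32(Q[:,[0,2]]*1000)))
E
```

```text
{'clock': np.float64(18.717), 'joint_pos': array([-0.723, -0.267,  0.859,  2.065, -0.269,  0.802, -2.269]), 'position': array([ 0.543, -0.044,  0.275]), 'ee_rot': array([ 0.835, -0.46 ,  0.144, -0.263]), 'ft_force': array([ 0.329, -0.073, -2.287]), 'grip_width': np.float64(0.078), 'grasp_force': np.float64(78.404)}
film in tool [ 0.0005  0.0102 -0.0036] [-0.0034 -0.0031  0.0548] ((-0.6033897399902344, 50.68629455566406), (95.71532440185547, 124.75569915771484), 89.67356872558594)
```

View pics/l1.png

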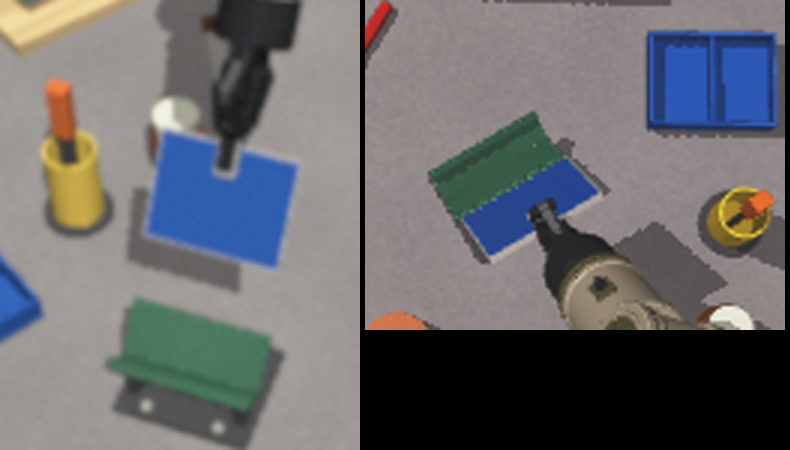

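The blank hangs square in the fingers (crop centre (222,195)), the rest is empty at (195,360), and the file stands in the cup at (65,120). Now I turn the blank half a turn about the tool's z axis.

Call:
{"op": "jog_arm", "data": {"increments": [[0, 0, 0, 0, 0, -0.105, -1], [0, 0, 0, 0, 0, -0.21, -1], [0, 0, 0, 0, 0, -0.315, -1], [0, 0, 0, 0, 0, -0.42, -1], [0, 0, 0, 0, 0, -0.524, -1]]}}

```text
clock: 19.23
position: [0.5431, -0.0437, 0.273]
ee_rot: [0.927, -0.226, 0.207, -0.216]
ft_force: [-0.1, 1.9, -3.0]
grip_width: 0.08
grasp_force: 78.5
```

Call:
{"op": "jog_arm", "data": {"increments": [[0, 0, 0, 0, 0, -0.105, -1], [0, 0, 0, 0, 0, -0.21, -1], [0, 0, 0, 0, 0, -0.315, -1], [0, 0, 0, 0, 0, -0.42, -1], [0, 0, 0, 0, 0, -0.524, -1]]}}

```text
clock: 19.65
position: [0.5431, -0.0436, 0.2729]
ee_rot: [0.954, 0.022, 0.256, -0.155]
ft_force: [0.0, 0.5, -3.7]
grip_width: 0.078
grasp_force: 78.5
```

Call:
{"op": "jog_arm", "data": {"increments": [[0, 0, 0, 0, 0, -0.105, -1], [0, 0, 0, 0, 0, -0.21, -1], [0, 0, 0, 0, 0, -0.315, -1], [0, 0, 0, 0, 0, -0.42, -1], [0, 0, 0, 0, 0, -0.524, -1]]}}

```text
clock: 20.07
position: [0.5431, -0.0435, 0.273]
ee_rot: [0.916, 0.269, 0.288, -0.084]
ft_force: [-0.2, 0.4, -2.6]
grip_width: 0.081
grasp_force: 78.5
```

Call:
{"op": "jog_arm", "data": {"increments": [[0, 0, 0, 0, 0, -0.105, -1], [0, 0, 0, 0, 0, -0.21, -1], [0, 0, 0, 0, 0, -0.315, -1], [0, 0, 0, 0, 0, -0.42, -1], [0, 0, 0, 0, 0, -0.524, -1]]}}

```text
clock: 20.48
position: [0.5431, -0.0435, 0.273]
ee_rot: [0.815, 0.497, 0.299, -0.006]
ft_force: [-1.2, 0.3, -2.9]
grip_width: 0.08
grasp_force: 78.5
```

Call:
{"op": "jog_arm", "data": {"increments": [[0, 0, 0, 0, 0, -0.105, -1], [0, 0, 0, 0, 0, -0.21, -1], [0, 0, 0, 0, 0, -0.315, -1], [0, 0, 0, 0, 0, -0.42, -1], [0, 0, 0, 0, 0, -0.524, -1]]}}

```text
clock: 20.9
position: [0.5431, -0.0435, 0.273]
ee_rot: [0.658, 0.691, 0.291, 0.072]
ft_force: [0.5, -0.6, -3.0]
grip_width: 0.081
grasp_force: 78.5
```

Call:
{"op": "jog_arm", "data": {"increments": [[0, 0, 0, 0, 0, -0.105, -1], [0, 0, 0, 0, 0, -0.21, -1], [0, 0, 0, 0, 0, -0.315, -1], [0, 0, 0, 0, 0, -0.42, -1], [0, 0, 0, 0, 0, -0.522, -1]]}}

```text
clock: 21.32
position: [0.5431, -0.0435, 0.273]
ee_rot: [0.458, 0.837, 0.262, 0.144]
ft_force: [0.7, 1.0, -1.9]
grip_width: 0.079
grasp_force: 78.5
```

```bash
cat > green.py <<'E'
from plan import *
def green():
  for nm,bx in(('scene',(195,180,280,255)),('top',(210,140,280,200))):
    c=optics.camera(nm);v,u=np.nonzero(mask(c,(55,60,30),(90,255,255),bx));Q=pts(c,u,v)@B
    L=Q[abs(Q[:,2]-.5185)<.008]; print(nm,'lip',len(L),np.percentile(L,2,axis=0),np.percentile(L,98,axis=0))
    K=Q[abs(Q[:,2]-.4815)<.006]; 
    if len(K):print(nm,'back',len(K),np.median(K,0),np.percentile(K,2,axis=0),np.percentile(K,98,axis=0))
green();state()
E
python3 green.py
python3 - <<'E'
from plan import *
RP=rot(d,n);gP=W([.1655,-.333,.4855])
o=get_obs();print(o['position']@B,Ro.from_quat(o['ee_rot']).as_matrix().T@RP)
calls([(gP-.06*d+.012*n,RP),(gP-.015*d+.008*n,RP),(gP-.003*d+.002*n,RP)],lin=.2)
E
```

```text
scene lip 219 [ 0.2595 -0.4013  0.5145] [ 0.2748 -0.2609  0.5235]
scene back 886 [ 0.2402 -0.3322  0.4816] [ 0.2101 -0.4037  0.4773] [ 0.2698 -0.2617  0.4865]
top lip 104 [ 0.2563 -0.403   0.511 ] [ 0.2738 -0.2613  0.5223]
top back 422 [ 0.2421 -0.3318  0.4811] [ 0.2047 -0.4044  0.4773] [ 0.2759 -0.2622  0.4868]
{'clock': np.float64(21.417), 'joint_pos': array([-1.068, -0.491,  1.067,  2.072,  0.117,  0.802,  0.566]), 'position': array([ 0.543, -0.044,  0.273]), 'ee_rot': array([0.459, 0.836, 0.263, 0.144]), 'ft_force': array([-0.319, -0.613, -3.205]), 'grip_width': np.float64(0.082), 'grasp_force': np.float64(78.469)}
[ 0.0262 -0.327   0.5137] [[ 1.     -0.0022 -0.0024]
 [ 0.0022  1.      0.0026]
 [ 0.0024 -0.0026  1.    ]]
[-0.006, -0.016, 0.079, -0.003, -0.002, 0.002] -> [ 0.5736 -0.0314  0.1989]
--
[-0.0, -0.004, 0.045, 0.0, -0.0, 0.0] -> [ 0.5926 -0.0194  0.1598]
--
[-0.0, -0.006, 0.012, 0.0, -0.0, 0.0] -> [ 0.5943 -0.0183  0.1465]
--
```

Call:
{"op": "jog_arm", "data": {"increments": [[-0.002, -0.004, 0.012, 0, 0, 0, -1], [-0.004, -0.008, 0.024, -0.001, 0, 0, -1], [-0.006, -0.012, 0.036, -0.002, 0, 0.002, -1], [-0.006, -0.014, 0.048, -0.003, -0.002, 0.002, -1], [-0.006, -0.016, 0.06, -0.003, -0.002, 0.002, -1]]}}

```text
clock: 21.83
position: [0.5645, -0.0375, 0.2148]
ee_rot: [0.463, 0.834, 0.264, 0.145]
ft_force: [-0.7, 0.2, -2.7]
grip_width: 0.084
grasp_force: 78.5
```

```bash
python3 -c "
from plan import *
state()"
```

```text
{'clock': np.float64(21.833), 'joint_pos': array([-1.252, -0.445,  1.289,  2.113,  0.091,  0.657,  0.618]), 'position': array([ 0.564, -0.038,  0.215]), 'ee_rot': array([0.463, 0.834, 0.264, 0.145]), 'ft_force': array([-0.742,  0.195, -2.691]), 'grip_width': np.float64(0.084), 'grasp_force': np.float64(78.476)}
```

```bash
python3 - <<'E'
from plan import *
RV=rot(np.array([0,0,-1.]),xr)
calls([(np.array([.60,-.02,.35]),RV)],lin=.2,ang=18)
E
```

```text
[-0.002, 0.055, -0.044, 0.306, -0.001, -0.003] -> [ 0.5822 -0.0288  0.2824]
[-0.002, 0.039, -0.059, 0.306, -0.0, -0.004] -> [ 0.6  -0.02  0.35]
--
```

Call:
{"op": "jog_arm", "data": {"increments": [[0, 0.01, -0.01, 0.05, 0, 0, -1], [0, 0.02, -0.02, 0.11, 0, 0, -1], [-0.002, 0.033, -0.03, 0.17, 0, 0, -1], [-0.002, 0.045, -0.037, 0.24, 0, 0, -1], [-0.002, 0.055, -0.044, 0.306, 0, -0.003, -1]]}}

```text
clock: 22.25
position: [0.5766, -0.0332, 0.277]
ee_rot: [0.478, 0.86, 0.154, 0.086]
ft_force: [-1.0, -0.9, -1.9]
grip_width: 0.08
grasp_force: 79.0
```

Call:
{"op": "jog_arm", "data": {"increments": [[0, 0.01, -0.01, 0.06, 0, 0, -1], [0, 0.02, -0.025, 0.12, 0, 0, -1], [-0.002, 0.027, -0.035, 0.18, 0, 0, -1], [-0.002, 0.035, -0.048, 0.24, 0, 0, -1], [-0.002, 0.039, -0.059, 0.306, 0, -0.004, -1]]}}

```text
clock: 22.67
position: [0.5916, -0.0272, 0.3451]
ee_rot: [0.485, 0.874, 0.018, 0.013]
ft_force: [-0.5, -0.1, -2.8]
grip_width: 0.085
grasp_force: 79.0
```

```bash
python3 -c "
from plan import *
state()"
```

```text
{'clock': np.float64(22.667), 'joint_pos': array([-0.949,  0.376,  1.231,  1.485, -0.383,  1.496,  0.834]), 'position': array([ 0.592, -0.027,  0.345]), 'ee_rot': array([0.485, 0.874, 0.018, 0.013]), 'ft_force': array([-0.457, -0.073, -2.838]), 'grip_width': np.float64(0.085), 'grasp_force': np.float64(79.039)}
```

```bash
python3 - <<'E'
from plan import *
RP=rot(d,n)
calls([(np.array([.543,-.0435,.273]),RP)],lin=.2,ang=20)
E
```

```text
[0.006, -0.026, 0.035, -0.284, 0.003, -0.002] -> [ 0.5673 -0.0354  0.3091]
[0.006, -0.036, 0.026, -0.283, 0.003, -0.003] -> [ 0.543  -0.0435  0.273 ]
--
```

Call:
{"op": "jog_arm", "data": {"increments": [[0.001, -0.006, 0.007, -0.07, 0, 0, -1], [0.002, -0.012, 0.014, -0.14, 0, 0, -1], [0.004, -0.02, 0.024, -0.22, 0, 0, -1], [0.006, -0.03, 0.035, -0.306, 0, 0, -1]]}}

```text
clock: 23.0
position: [0.5677, -0.0395, 0.3148]
ee_rot: [0.483, 0.864, 0.126, 0.073]
ft_force: [-1.4, -2.4, -2.9]
grip_width: 0.077
grasp_force: 79.1
```

Call:
{"op": "jog_arm", "data": {"increments": [[0.001, -0.01, 0.007, -0.07, 0, 0, -1], [0.002, -0.02, 0.014, -0.14, 0, 0, -1], [0.004, -0.03, 0.02, -0.22, 0, 0, -1], [0.006, -0.04, 0.028, -0.306, 0, 0, -1]]}}

```text
clock: 23.33
position: [0.5386, -0.0496, 0.2786]
ee_rot: [0.465, 0.834, 0.26, 0.146]
ft_force: [-0.4, -1.3, -3.9]
grip_width: 0.079
grasp_force: 79.1
```

Call:
{"op": "jog_arm", "data": {"increments": [[0, 0, 0, 0, 0, 0.105, -1], [0, 0, 0, 0, 0, 0.21, -1], [0, 0, 0, 0, 0, 0.315, -1], [0, 0, 0, 0, 0, 0.42, -1], [0, 0, 0, 0, 0, 0.524, -1]]}}

```text
clock: 23.75
position: [0.5386, -0.0501, 0.2775]
ee_rot: [0.668, 0.683, 0.286, 0.072]
ft_force: [0.0, 0.4, -2.5]
grip_width: 0.079
grasp_force: 79.1
```

```bash
python3 -c "
from plan import *
state()"
```

```text
{'clock': np.float64(23.75), 'joint_pos': array([-0.883, -0.366,  0.964,  2.067, -0.084,  0.807,  0.19 ]), 'position': array([ 0.539, -0.05 ,  0.278]), 'ee_rot': array([0.668, 0.683, 0.286, 0.072]), 'ft_force': array([ 0.022,  0.417, -2.473]), 'grip_width': np.float64(0.079), 'grasp_force': np.float64(79.111)}
```

Call:
{"op": "jog_arm", "data": {"increments": [[0, 0, 0, 0, 0, 0.105, -1], [0, 0, 0, 0, 0, 0.21, -1], [0, 0, 0, 0, 0, 0.315, -1], [0, 0, 0, 0, 0, 0.42, -1], [0, 0, 0, 0, 0, 0.524, -1]]}}

```text
clock: 24.17
position: [0.5387, -0.0501, 0.2774]
ee_rot: [0.822, 0.487, 0.294, -0.005]
ft_force: [0.7, 1.3, -3.1]
grip_width: 0.079
grasp_force: 79.1
```

Call:
{"op": "jog_arm", "data": {"increments": [[0, 0, 0, 0, 0, 0.105, -1], [0, 0, 0, 0, 0, 0.21, -1], [0, 0, 0, 0, 0, 0.315, -1], [0, 0, 0, 0, 0, 0.42, -1], [0, 0, 0, 0, 0, 0.524, -1]]}}

```text
clock: 24.58
position: [0.5387, -0.0501, 0.2773]
ee_rot: [0.92, 0.258, 0.283, -0.081]
ft_force: [-0.9, 0.6, -2.5]
grip_width: 0.079
grasp_force: 79.1
```

```bash
python3 -c "
from plan import *
state()"
```

```text
{'clock': np.float64(24.583), 'joint_pos': array([-0.642, -0.252,  0.793,  2.062, -0.283,  0.818, -0.7  ]), 'position': array([ 0.539, -0.05 ,  0.277]), 'ee_rot': array([ 0.92 ,  0.258,  0.283, -0.081]), 'ft_force': array([-0.883,  0.558, -2.529]), 'grip_width': np.float64(0.079), 'grasp_force': np.float64(79.114)}
```

```bash
python3 - <<'E'
from plan import *
calls([(np.array([.60,-.02,.35]),RD),(np.array([.60,-.02,.35]),rot(np.array([0,0,-1.]),xr))],lin=.2,ang=31)
E
```

```text
[0.049, 0.003, -0.011, 0.001, -0.299, -0.009] -> [ 0.5693 -0.0351  0.3137]
[0.043, 0.003, -0.024, 0.002, -0.299, -0.008] -> [ 0.6  -0.02  0.35]
--
[-0.0, 0.0, -0.0, -0.0, 0.0, -0.524] -> [ 0.6    -0.0197  0.3497]
[-0.0, 0.0, -0.0, -0.0, -0.0, -0.523] -> [ 0.6    -0.0198  0.3499]
[-0.0, -0.0, -0.0, -0.0, -0.0, -0.524] -> [ 0.6  -0.02  0.35]
--
```

Call:
{"op": "jog_arm", "data": {"increments": [[0.01, 0.001, -0.003, 0, -0.06, -0.002, -1], [0.02, 0.002, -0.005, 0, -0.12, -0.004, -1], [0.03, 0.003, -0.007, 0, -0.18, -0.006, -1], [0.04, 0.003, -0.009, 0, -0.24, -0.008, -1], [0.049, 0.003, -0.011, 0.001, -0.299, -0.009, -1]]}}

```text
clock: 25.0
position: [0.5699, -0.0341, 0.3148]
ee_rot: [0.951, 0.273, 0.143, -0.038]
ft_force: [-0.4, 0.1, -3.4]
grip_width: 0.078
grasp_force: 79.1
```

Call:
{"op": "jog_arm", "data": {"increments": [[0.01, 0.001, -0.005, 0, -0.06, -0.002, -1], [0.02, 0.002, -0.01, 0, -0.12, -0.004, -1], [0.03, 0.003, -0.015, 0, -0.18, -0.006, -1], [0.04, 0.003, -0.02, 0, -0.24, -0.008, -1], [0.043, 0.003, -0.024, 0.002, -0.299, -0.008, -1]]}}

```text
clock: 25.42
position: [0.6009, -0.0169, 0.3503]
ee_rot: [0.96, 0.281, -0.0, 0.003]
ft_force: [-0.6, 0.1, -1.9]
grip_width: 0.081
grasp_force: 79.0
```

```bash
python3 -c "
from plan import *
state()"
```

```text
{'clock': np.float64(25.417), 'joint_pos': array([-0.636,  0.289,  0.75 ,  1.407, -0.19 ,  1.519, -0.899]), 'position': array([ 0.601, -0.017,  0.35 ]), 'ee_rot': array([ 0.96 ,  0.281, -0.   ,  0.003]), 'ft_force': array([-0.641,  0.08 , -1.869]), 'grip_width': np.float64(0.081), 'grasp_force': np.float64(79.031)}
```

Call:
{"op": "jog_arm", "data": {"increments": [[0, 0, 0, 0, 0, -0.105, -1], [0, 0, 0, 0, 0, -0.21, -1], [0, 0, 0, 0, 0, -0.315, -1], [0, 0, 0, 0, 0, -0.42, -1], [0, 0, 0, 0, 0, -0.524, -1]]}}

```text
clock: 25.83
position: [0.6, -0.0184, 0.3496]
ee_rot: [0.853, 0.521, 0.0, 0.003]
ft_force: [0.0, 0.1, -3.2]
grip_width: 0.081
grasp_force: 79.1
```

Call:
{"op": "jog_arm", "data": {"increments": [[0, 0, 0, 0, 0, -0.105, -1], [0, 0, 0, 0, 0, -0.21, -1], [0, 0, 0, 0, 0, -0.315, -1], [0, 0, 0, 0, 0, -0.42, -1], [0, 0, 0, 0, 0, -0.524, -1]]}}

```text
clock: 26.25
position: [0.6, -0.0183, 0.3496]
ee_rot: [0.689, 0.725, -0.0, 0.002]
ft_force: [-0.4, -0.6, -2.0]
grip_width: 0.08
grasp_force: 79.1
```

Call:
{"op": "jog_arm", "data": {"increments": [[0, 0, 0, 0, 0, -0.105, -1], [0, 0, 0, 0, 0, -0.21, -1], [0, 0, 0, 0, 0, -0.315, -1], [0, 0, 0, 0, 0, -0.42, -1], [0, 0, 0, 0, 0, -0.524, -1]]}}

```text
clock: 26.67
position: [0.6, -0.0184, 0.3496]
ee_rot: [0.478, 0.878, -0.001, 0.002]
ft_force: [-0.3, 0.6, -1.8]
grip_width: 0.079
grasp_force: 79.1
```

```bash
python3 -c "
from plan import *
state()"
```

```text
{'clock': np.float64(26.667), 'joint_pos': array([-0.473,  0.257,  0.534,  1.404, -0.126,  1.512,  0.627]), 'position': array([ 0.6  , -0.018,  0.35 ]), 'ee_rot': array([ 0.478,  0.878, -0.001,  0.002]), 'ft_force': array([-0.306,  0.621, -1.763]), 'grip_width': np.float64(0.079), 'grasp_force': np.float64(79.082)}
```

The vertical turn cleared the elbow (joint 3 now 0.53). Next I tilt and descend.

```bash
cat >> plan.py <<'E'
RP=rot(d,n);gP=W([.1655,-.332,.4855])
E
python3 - <<'E'
from plan import *
calls([(gP-.12*d+.025*n,RP),(gP-.05*d+.012*n,RP)],lin=.2,ang=20)
E
```

```text
[0.003, -0.027, 0.047, -0.305, 0.001, 0.006] -> [ 0.5764 -0.0308  0.3026]
[0.002, -0.039, 0.037, -0.306, 0.001, 0.006] -> [ 0.5529 -0.0433  0.2555]
--
[-0.0, -0.013, 0.07, 0.0, -0.0, -0.001] -> [ 0.5779 -0.0275  0.1907]
--
```

Call:
{"op": "jog_arm", "data": {"increments": [[0, -0.005, 0.01, -0.06, 0, 0, -1], [0.001, -0.01, 0.02, -0.12, 0, 0.002, -1], [0.002, -0.016, 0.03, -0.18, 0, 0.004, -1], [0.003, -0.022, 0.04, -0.24, 0, 0.006, -1], [0.003, -0.027, 0.047, -0.305, 0.001, 0.006, -1]]}}

```text
clock: 27.08
position: [0.5751, -0.0308, 0.3019]
ee_rot: [0.477, 0.865, 0.134, 0.075]
ft_force: [0.9, -0.1, -2.9]
grip_width: 0.08
grasp_force: 79.1
```

Call:
{"op": "jog_arm", "data": {"increments": [[0, -0.008, 0.008, -0.06, 0, 0, -1], [0.001, -0.016, 0.016, -0.12, 0, 0.002, -1], [0.002, -0.024, 0.024, -0.18, 0, 0.004, -1], [0.002, -0.032, 0.032, -0.24, 0, 0.006, -1], [0.002, -0.039, 0.037, -0.306, 0.001, 0.006, -1]]}}

```text
clock: 27.5
position: [0.552, -0.0437, 0.255]
ee_rot: [0.463, 0.833, 0.264, 0.145]
ft_force: [-0.6, 0.5, -2.4]
grip_width: 0.081
grasp_force: 79.2
```

```bash
python3 - <<'E'
from plan import *
state()
calls([(gP-.05*d+.012*n,RP)],lin=.2,ang=20)
E
```

```text
{'clock': np.float64(27.5), 'joint_pos': array([-0.414, -0.133,  0.613,  2.07 , -0.489,  0.783,  1.05 ]), 'position': array([ 0.552, -0.044,  0.255]), 'ee_rot': array([0.463, 0.833, 0.264, 0.145]), 'ft_force': array([-0.622,  0.495, -2.428]), 'grip_width': np.float64(0.081), 'grasp_force': np.float64(79.154)}
[-0.0, -0.012, 0.07, 0.002, 0.002, -0.006] -> [ 0.5779 -0.0275  0.1907]
--
```

Call:
{"op": "jog_arm", "data": {"increments": [[0, -0.003, 0.014, 0, 0, 0, -1], [0, -0.006, 0.028, 0, 0, -0.002, -1], [0, -0.009, 0.042, 0.001, 0.001, -0.004, -1], [0, -0.012, 0.056, 0.002, 0.002, -0.006, -1], [0, -0.012, 0.07, 0.002, 0.002, -0.006, -1]]}}

```text
clock: 27.92
position: [0.578, -0.0277, 0.1906]
ee_rot: [0.46, 0.836, 0.262, 0.144]
ft_force: [0.2, 1.3, -2.1]
grip_width: 0.08
grasp_force: 79.2
```

```bash
python3 - <<'E'
from plan import *
state()
a=optics.camera('scene');o=get_obs();R=Ro.from_quat(o['ee_rot']).as_matrix()
print(R.T@RP, o['position']@B)
# bare blank in scene: points just off the tool plane
v,u=np.mgrid[150:250,190:280];P=pts(a,u.ravel(),v.ravel());Q=(P-o['position'])@R
k=(Q[:,1]>-.01)&(Q[:,1]<.018)&(Q[:,2]>.0)&(Q[:,2]<.13)&(abs(Q[:,0])<.09);Q=Q[k];Q=Q[(Q[:,2]>.03)]
A=np.c_[Q[:,0],Q[:,2]-.05,np.ones(len(Q))];print(len(Q),np.linalg.lstsq(A,Q[:,1],rcond=None)[0],np.percentile(Q,2,axis=0),np.percentile(Q,98,axis=0))
cv2.imwrite('pics/p1.png',cv2.resize(a['color'][130:250,180:290,::-1],None,fx=4,fy=4,interpolation=2))
calls([(gP-.012*d+.006*n,RP),(gP,RP)],lin=.2,ang=20)
E
```

```text
{'clock': np.float64(27.917), 'joint_pos': array([-0.45 ,  0.026,  0.65 ,  2.098, -0.705,  0.682,  1.241]), 'position': array([ 0.578, -0.028,  0.191]), 'ee_rot': array([0.46 , 0.836, 0.262, 0.144]), 'ft_force': array([ 0.247,  1.323, -2.128]), 'grip_width': np.float64(0.08), 'grasp_force': np.float64(79.205)}
[[ 1.     -0.001  -0.0023]
 [ 0.001   1.      0.0047]
 [ 0.0023 -0.0047  1.    ]] [ 0.1178 -0.3308  0.497 ]
1035 [-0.0024 -0.0103  0.0048] [-0.0695 -0.0004  0.0314] [0.0657 0.0089 0.1006]
[-0.001, -0.005, 0.036, -0.005, -0.002, 0.001] -> [ 0.5921 -0.0185  0.1562]
--
[-0.0, -0.006, 0.012, 0.0, -0.0, -0.0] -> [ 0.5938 -0.0174  0.1429]
--
```

View pics/p1.png

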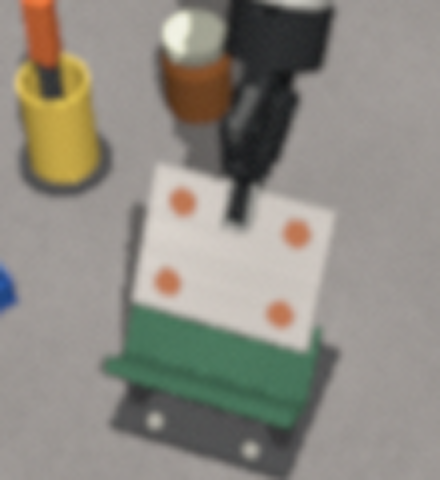

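The bare face with four copper pads shows, square above the rest (crop centre (235,255)). Lowering it now.

Call:
{"op": "jog_arm", "data": {"increments": [[0, -0.001, 0.01, -0.002, 0, 0, -1], [-0.001, -0.003, 0.02, -0.004, -0.002, 0, -1], [-0.001, -0.005, 0.03, -0.005, -0.002, 0.001, -1], [-0.001, -0.005, 0.036, -0.005, -0.002, 0.001, -1], [-0.001, -0.005, 0.036, -0.005, -0.002, 0.001, -1]]}}

```text
clock: 28.38
position: [0.5925, -0.019, 0.1587]
ee_rot: [0.459, 0.835, 0.264, 0.146]
ft_force: [-0.1, -0.2, -2.0]
grip_width: 0.077
grasp_force: 79.1
```

Call:
{"op": "jog_arm", "data": {"increments": [[0, -0.001, 0.003, 0, 0, 0, -1], [0, -0.003, 0.006, 0, 0, 0, -1], [0, -0.005, 0.009, 0, 0, 0, -1], [0, -0.005, 0.011, 0, 0, 0, -1], [0, -0.005, 0.011, 0, 0, 0, -1]]}}

```text
clock: 28.8
position: [0.5947, -0.0184, 0.1479]
ee_rot: [0.459, 0.835, 0.264, 0.147]
ft_force: [-1.2, -0.4, -2.9]
grip_width: 0.083
grasp_force: 79.1
```

```bash
cat > bare.py <<'E'
from plan import *
def bare():
  for nm,bx in(('scene',(190,150,280,250)),('top',(210,140,280,200))):
    c=optics.camera(nm);v,u=np.mgrid[bx[1]:bx[3],bx[0]:bx[2]];u=u.ravel();v=v.ravel();h=hsv(c)[v,u];k=(c['depth'][v,u]>0)&~((h[:,0]>50)&(h[:,0]<95)&(h[:,1]>60))
    Q=pts(c,u[k],v[k])@B;Q=Q[(abs(Q[:,2]-.4895)<.015)&(Q[:,0]>.155)&(Q[:,0]<.28)&(abs(Q[:,1]+.332)<.1)]
    A=np.c_[Q[:,:2]-Q[:,:2].mean(0),np.ones(len(Q))]
    for _ in range(2):
        f=np.linalg.lstsq(A,Q[:,2],rcond=None)[0];g=abs(Q[:,2]-A@f)<.005;A,Q=A[g],Q[g]
    print(nm,len(Q),'tilt d,y;n',f,np.percentile(Q,1,axis=0),np.percentile(Q,99,axis=0),cv2.minAreaRect(np.float32(Q[:,:2]*1000)))
if __name__=='__main__': bare();state();print(get_obs()['position']@B)
E
python3 bare.py
```

```text
scene 1485 tilt d,y;n [-0.0054 -0.0038  0.493 ] [ 0.1564 -0.4033  0.4884] [ 0.2693 -0.2649  0.4974] ((212.63787841796875, -334.8522644042969), (141.8449249267578, 115.29462432861328), 89.73912048339844)
top 517 tilt d,y;n [ 0.003  -0.0038  0.4927] [ 0.1556 -0.403   0.4886] [ 0.2704 -0.264   0.4969] ((214.75340270996094, -331.2187194824219), (119.73887634277344, 144.65179443359375), 0.1763603389263153)
{'clock': np.float64(28.9), 'joint_pos': array([-0.429,  0.141,  0.628,  2.107, -0.899,  0.631,  1.411]), 'position': array([ 0.595, -0.018,  0.148]), 'ee_rot': array([0.459, 0.835, 0.264, 0.147]), 'ft_force': array([ 0.744,  0.398, -2.476]), 'grip_width': np.float64(0.08), 'grasp_force': np.float64(79.096)}
[ 0.1613 -0.3335  0.4889]
```

Call:
{"op": "jog_arm", "data": {"increments": [[0, -0.001, 0.002, 0, 0, 0, -1], [0, -0.002, 0.003, 0, 0, 0, -1], [0, -0.003, 0.005, 0, 0, 0, -1], [0, -0.003, 0.005, 0, 0, 0, -1]]}}

```text
clock: 29.23
position: [0.5954, -0.0186, 0.1434]
ee_rot: [0.459, 0.835, 0.265, 0.147]
ft_force: [-10.5, -2.3, 11.8]
grip_width: 0.08
grasp_force: 82.0
```

```bash
python3 bare.py
```

```text
scene 1471 tilt d,y;n [ 0.0031 -0.0024  0.491 ] [ 0.1587 -0.404   0.4866] [ 0.2693 -0.2653  0.4953] ((213.5892333984375, -334.39654541015625), (115.40196228027344, 143.68893432617188), 0.33357444405555725)
top 538 tilt d,y;n [ 0.0087 -0.006   0.4903] [ 0.1576 -0.4027  0.4856] [ 0.271  -0.2645  0.4944] ((215.52276611328125, -331.7486877441406), (120.50700378417969, 144.73202514648438), 0.22549588978290558)
{'clock': np.float64(29.333), 'joint_pos': array([-0.423,  0.152,  0.624,  2.11 , -0.923,  0.627,  1.435]), 'position': array([ 0.595, -0.019,  0.143]), 'ee_rot': array([0.459, 0.835, 0.265, 0.147]), 'ft_force': array([-9.743, -2.01 , 11.09 ]), 'grip_width': np.float64(0.081), 'grasp_force': np.float64(81.926)}
[ 0.1655 -0.3338  0.4864]
```

Call:
{"op": "jog_arm", "data": {"increments": [[0, -0.001, 0, 0, 0, 0, -1], [0, -0.001, 0, 0, 0, 0, -0.7], [0, -0.001, 0, 0, 0, 0, -0.5], [0, -0.001, 0, 0, 0, 0, -0.3], [0, -0.001, 0, 0, 0, 0, -0.1]]}}

```text
clock: 29.75
position: [0.5947, -0.0186, 0.1419]
ee_rot: [0.459, 0.835, 0.264, 0.147]
ft_force: [0.4, -0.2, -0.6]
grip_width: 0.448
grasp_force: 0.0
```

Call:
{"op": "jog_arm", "data": {"increments": [[0, 0, 0, 0, 0, 0, 0], [0, 0, 0, 0, 0, 0, 0], [0, 0, 0, 0, 0, 0, 0]]}}

```text
clock: 30.0
position: [0.5945, -0.0186, 0.1418]
ee_rot: [0.459, 0.835, 0.264, 0.147]
ft_force: [0.6, -0.9, 0.1]
grip_width: 0.498
grasp_force: 0.0
```

```bash
python3 bare.py
```

```text
scene 1455 tilt d,y;n [ 0.0254 -0.0051  0.4896] [ 0.159  -0.4041  0.4847] [ 0.2695 -0.2657  0.4946] ((213.89874267578125, -333.0557861328125), (146.12924194335938, 113.42430114746094), 89.6146240234375)
top 522 tilt d,y;n [ 0.0209 -0.0014  0.4889] [ 0.1558 -0.4034  0.4836] [ 0.2721 -0.2646  0.493 ] ((215.747314453125, -331.5394592285156), (146.87120056152344, 120.56581115722656), 89.71622467041016)
{'clock': np.float64(30.1), 'joint_pos': array([-0.423,  0.153,  0.624,  2.113, -0.924,  0.625,  1.438]), 'position': array([ 0.595, -0.019,  0.142]), 'ee_rot': array([0.459, 0.835, 0.264, 0.147]), 'ft_force': array([-0.002, -0.471, -0.114]), 'grip_width': np.float64(0.501), 'grasp_force': np.float64(0.0)}
[ 0.1664 -0.3334  0.4849]
```

Call:
{"op": "jog_arm", "data": {"increments": [[0, 0, -0.01, 0, 0, 0, 0], [0, 0, -0.025, 0, 0, 0, 0], [0, 0, -0.04, 0, 0, 0, 0], [0, 0, -0.055, 0, 0, 0, 0], [0, 0, -0.07, 0, 0, 0, 0]]}}

```text
clock: 30.52
position: [0.5599, -0.0404, 0.1995]
ee_rot: [0.459, 0.835, 0.264, 0.147]
ft_force: [0.1, 0.1, -0.3]
grip_width: 0.501
grasp_force: 0.0
```

Call:
{"op": "jog_arm", "data": {"increments": [[0, 0, -0.015, 0, 0, 0, 0], [0, 0, -0.03, 0, 0, 0, 0], [0, 0, -0.05, 0, 0, 0, 0], [0, 0, -0.07, 0, 0, 0, 0], [0, 0, -0.07, 0, 0, 0, 0]]}}

```text
clock: 30.93
position: [0.5263, -0.0634, 0.2596]
ee_rot: [0.459, 0.834, 0.266, 0.149]
ft_force: [0.8, -0.7, 1.0]
grip_width: 0.502
grasp_force: 0.0
```

Call:
{"op": "jog_arm", "data": {"increments": [[0, 0, 0, 0, 0, 0, 0], [0, 0, 0, 0, 0, 0, 0], [0, 0, 0, 0, 0, 0, 0]]}}

```text
clock: 31.18
position: [0.526, -0.061, 0.255]
ee_rot: [0.459, 0.836, 0.264, 0.146]
ft_force: [-0.1, -0.0, -0.3]
grip_width: 0.498
grasp_force: 0.0
```

```bash
python3 bare.py; python3 - <<'E'
from plan import *
a=optics.camera('scene');cv2.imwrite('pics/e.png',cv2.resize(a['color'][110:260,160:300,::-1],None,fx=4,fy=4,interpolation=2))
v,u=np.nonzero(mask(a,(3,150,120),(14,255,255),(170,100,225,185)));P=pts(a,u,v);P=P[np.hypot(P[:,0]-.589,P[:,1]+.289)<.06];print('handle',np.median(P,0),P.max(0))
E
```

```text
scene 1553 tilt d,y;n [ 0.0204 -0.0028  0.4895] [ 0.1589 -0.404   0.4847] [ 0.2695 -0.2657  0.4943] ((214.05201721191406, -333.89874267578125), (112.93763732910156, 147.59686279296875), 0.285417377948761)
top 616 tilt d,y;n [ 0.0264 -0.0023  0.4888] [ 0.156  -0.4028  0.4835] [ 0.271  -0.2644  0.4932] ((215.67343139648438, -331.4158935546875), (120.87125396728516, 145.39198303222656), 0.5690019130706787)
{'clock': np.float64(31.283), 'joint_pos': array([-0.389, -0.193,  0.626,  2.107, -0.452,  0.804,  1.072]), 'position': array([ 0.526, -0.061,  0.255]), 'ee_rot': array([0.459, 0.836, 0.264, 0.146]), 'ft_force': array([0.005, 0.828, 1.293]), 'grip_width': np.float64(0.496), 'grasp_force': np.float64(0.0)}
[ 0.0273 -0.3327  0.4838]
handle [ 0.5935 -0.2843  0.1726] [ 0.6025 -0.2763  0.2058]
```

View pics/e.png

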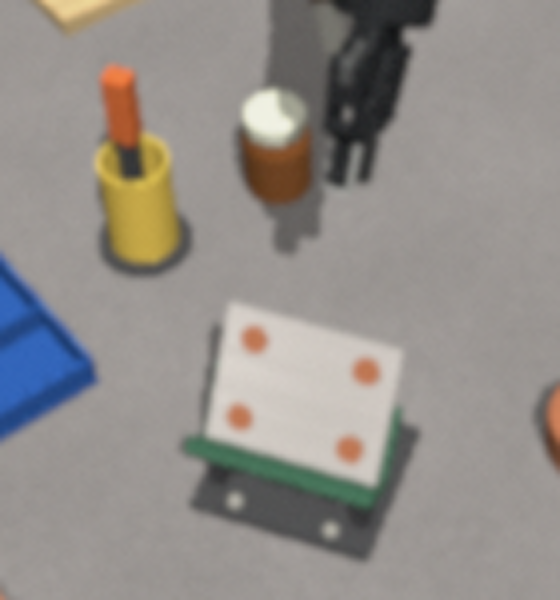

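The blank sits square, bare face out, on the rest at (305,395). The file stands in the cup at (125,160), and the gripper is clear of everything.

```bash
python3 -c "
from workcell import workorder
print(workorder.hand_in())"
```

```text
the job is handed in; nothing more can be done
None
```

The job is handed in at about 31 s of the 54 s allowed: the file stands blade down in the cup, and the blank is seated bare face out, within about 0.03 rad of flat and 2 mm of centre by my last camera check (the hand-in returned no verdict).

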